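# Pack the puppeteer's case after the show

### The arm

A 7-joint arm with a two-finger parallel gripper is mounted at the origin on the work surface. World frame = base frame: x ahead of the robot, y to its left, z up, the work surface at z = 0. Lengths are in m, angles in rad, forces in N, time in s.
With the tool pointing down it reaches from about 0.4 to 0.85 m from the base axis. Payload 10.4 kg.
Tool frame: the origin (TCP) lies between the finger pads; the fingertips stand 11 mm ahead of it and the grasp point (between the pads) lies 8 mm behind it (tip_reach is the distance from the TCP to the fingertips, in m); z points along the fingers, y is the line along which they close (so a half turn about z gives the same grasp; the last joint's range is limited). The gripper opens to 85 mm and grips with 20 to 120 N. Pads are 22 mm wide; open, the fingers measure 114 mm over their backs; the gripper's body (76 mm by 85 mm) begins 54 mm behind the grasp point. The pads swing forward as they close: fully open they stand 13 mm farther back than shut.
Start: joints at [-1.124, 0.332, -0.065, 1.46, 0.022, 1.35, -0.088], TCP at [0.283, 0.557, 0.21] pointing down, gripper open.
Joint ranges: [-2.6, 2.6], [-0.5, 2.12], [-1.47, 1.34], [0.16, 2.42], [-1.27, 4.41], [0.06, 2.06], [-2.6, 2.6]. Speed limits (rad/s): [2.22, 2.22, 2.79, 2.79, 3.14, 3.14, 3.14].

### API

Orientations are given as a unit quaternion [x, y, z, w].
In Python, from workcell import * gives the robot as it stands.
- The arm moves only by the shell command python3 -m inch 'ROWS' [OPENING] [FORCE]. ROWS is JSON, a list of rows, each an object with "slide": the shift along the world's x, y, z in m, a list of three; "yaw": the turn about the world's z in rad. A call has 1 to 20 rows; each row is the pose to reach, as a shift and turn from the pose commanded when the call began; what a row does not reach only later rows make up. A row lasts 1/12 s, in which the tool goes at most 41.7 mm and 7.16 degrees, less where a joint would pass 70% of its speed; a pose out of reach is approached as far as the arm can. A call with a gripper value outside its range is refused whole. OPENING is the closure in counts, from 0 (fully open) to 255 (shut), set as the call begins (- or left out, the last holds). The fingers move at their own pace and stop on an object; FORCE is the grip in N (left out, the last holds). Time passes only in rows, so rows that repeat a pose let the fingers close. It gives the time, the measured TCP pose, the force, the opening and the grip force at its end, in the units of the state.
- get_obs(): the state, without advancing time (a new reading comes with each control period).
- camera(name): name is "scene" or "top"; returns a dict with "frame" (384x512x3 uint8, red, green, blue), "fx", "fy", "cx", "cy" (pixels), "k1" (the pictures are not rectified: a ray, as slopes to the right and down, at radius r is drawn at 1 + k1 r^2 times it, then the intrinsics apply), "extrinsics" (4x4, takes a point from world to camera coordinates). Camera axes: x right, y down, z forward; pixel columns grow to the right and rows downward; lengths in m; the calibration is good to about 2 mm. A picture is of the moment at which its call begins. There is no depth.
- hand_in(): hands the job in; it is judged then, once.
The state is a dict: "clock": time; "joint_pos": joint angles; "joint_velocities": joint speeds; "tau": joint torques, N m; "position": TCP position; "ee_rot": TCP orientation; "ft_force": force on the tool from outside, world axes, zero at the start; "torque": the same for the moment, N m; "grip_width": opening from 0.0 (shut) to 1.0 (fully open); "grasp_force": force on a finger pad.
Only numpy, scipy, OpenCV 4.12 (cv2) and the standard library are available. Lean on these libraries where they do the work, as an engineer would, in place of code of your own. Each camera call takes 0.05 s, during which the arm holds its last target. There are 200 camera calls.

### The job

Pack the puppeteer's wooden case: open its lid fully, lay every clapper stick that is on the table down in the wide bay, and pour the wooden knobs from the white cup into the narrow bay, holding the cup over it. Stand the empty cup upright on the table again, then shut the lid fully, with all the sticks and knobs in their bays; do not disturb the brass cymbal.

Things in the scene. Friction and masses are not known exactly. Their poses are not given: they have to be found in the camera images.
- case: the puppeteer's wooden case, fixed to the table for the job: a dark hinged case 180 mm deep (its x), 350 mm wide (its y) and 88 mm high when shut. Origin on the table under the centre of its footprint, x axis towards the hinge side (away from the robot), y to the left, z up. The lower shell is 62 mm high with 8 mm walls and an 8 mm floor, and is split by an 8 mm divider, 54 mm high, into a wide bay (left) and a narrow bay (right)
- stick_bay (a point): centre of the floor of the wide left bay for clapper sticks, 164 mm along the case's x and 212 mm along its y; its floor is 54 mm below the lower shell's rim; axes as the case's
- knob_bay (a point): centre of the floor of the narrow right bay for knobs, 164 mm along the case's x and 102 mm along its y; axes as the case's
- lid (a joint): angle of the lid: 0 shut flush on the lower shell, 1.75 fully open, leaning a little back past upright on its stop. The friction hinge holds the lid at any angle; swinging it takes up to about 6 N at the thumb lift. It may start slightly ajar. The lid is a shallow shell 26 mm deep
- lid_hinge (a point): middle of the hinge line, at the top far edge of the lower shell, 62 mm above the table; the hinge runs along the case's y
- thumb_lift (a point): point to hold on the brass thumb lift, a tab at the middle of the lid's front edge: 44 mm long (sticking straight out from the lid's edge, away from the hinge), 32 mm wide along the hinge direction, 10 mm thick. The point is 26 mm out from the lid's edge, 206 mm from the hinge line and 12 mm above the rim plane; its axes turn with the lid and equal the case's when shut. Pinched across its 32 mm width, the tab can pivot between the fingers as the lid swings
- cup: white cup, round, 95 mm high, 61 mm across at the foot, 65 mm at half height and 69 mm at the rim, wall 3 mm, about 0.16 kg, standing upright; origin at the centre of its underside, z up its axis to the mouth. Five or six wooden knobs lie in it
- cymbal: small brass cymbal, 62 mm across, 16 mm high, a bystander lying flat; origin at the centre of its underside
- stick1: light wooden clapper stick, 140 mm long (its x), 26 mm wide (its y), 18 mm thick (its z), 50 g, lying flat; origin at the centre of its underside. Two to four of the four sticks are there, the others None
- stick2: light wooden clapper stick, 140 mm long (its x), 26 mm wide (its y), 18 mm thick (its z), 50 g, lying flat; origin at the centre of its underside. Two to four of the four sticks are there, the others None
- stick3: light wooden clapper stick, 140 mm long (its x), 26 mm wide (its y), 18 mm thick (its z), 50 g, lying flat; origin at the centre of its underside. Two to four of the four sticks are there, the others None
- stick4: light wooden clapper stick, 140 mm long (its x), 26 mm wide (its y), 18 mm thick (its z), 50 g, lying flat; origin at the centre of its underside. Two to four of the four sticks are there, the others None
- knob1: turned wooden rod-end knob: a 22 mm ball with a 12 mm stub, 26 mm long in all, 12 g; origin on the ball's surface opposite the stub, 11 mm from the ball's centre, z along the stub
- knob2: turned wooden rod-end knob: a 22 mm ball with a 12 mm stub, 26 mm long in all, 12 g; origin on the ball's surface opposite the stub, 11 mm from the ball's centre, z along the stub
- knob3: turned wooden rod-end knob: a 22 mm ball with a 12 mm stub, 26 mm long in all, 12 g; origin on the ball's surface opposite the stub, 11 mm from the ball's centre, z along the stub
- knob4: turned wooden rod-end knob: a 22 mm ball with a 12 mm stub, 26 mm long in all, 12 g; origin on the ball's surface opposite the stub, 11 mm from the ball's centre, z along the stub
- knob5: turned wooden rod-end knob: a 22 mm ball with a 12 mm stub, 26 mm long in all, 12 g; origin on the ball's surface opposite the stub, 11 mm from the ball's centre, z along the stub. It may be absent (None)
- knob6: turned wooden rod-end knob: a 22 mm ball with a 12 mm stub, 26 mm long in all, 12 g; origin on the ball's surface opposite the stub, 11 mm from the ball's centre, z along the stub. It may be absent (None)
There are look-alikes about, which are no part of the job. Leave any green or purple look-alike of the cup alone.

How it is judged:
On the way, in this order (a step that is already met when the one before it is completed fails the run):
1. the lid has been opened (past 1.4 rad) (value of joint lid above 1.4 rad), for 0.2 s.
2. the cup is tipped (past 80 degrees) over the narrow bay, its origin within 0.2 m of the bay's centre seen from above and off the table (angle between cup's own z axis and vertical above 1.4 rad and horizontal distance between cup and knob_bay below 0.2 m and height (world z) of cup above 0.06 m), for 0.1 s.
3. with the lid still open, every stick lies in the wide bay, every knob in the narrow bay, and the cup stands upright on the table (x of stick1 in the frame of case between -0.082 and 0.082 m and y of stick1 in the frame of case between -0.057 and 0.155 m and z of stick1 in the frame of case between 0 and 0.05 m and linear speed of each of stick1, stick2, stick3, stick4, knob1, knob2, knob3, knob4, knob5, knob6 below 0.05 m/s and x of stick2 in the frame of case between -0.082 and 0.082 m and y of stick2 in the frame of case between -0.057 and 0.155 m and z of stick2 in the frame of case between 0 and 0.05 m and x of stick3 in the frame of case between -0.082 and 0.082 m and y of stick3 in the frame of case between -0.057 and 0.155 m and z of stick3 in the frame of case between 0 and 0.05 m and x of stick4 in the frame of case between -0.082 and 0.082 m and y of stick4 in the frame of case between -0.057 and 0.155 m and z of stick4 in the frame of case between 0 and 0.05 m and x of knob1 in the frame of case between -0.088 and 0.088 m and y of knob1 in the frame of case between -0.173 and -0.059 m and z of knob1 in the frame of case between 0 and 0.055 m and x of knob2 in the frame of case between -0.088 and 0.088 m and y of knob2 in the frame of case between -0.173 and -0.059 m and z of knob2 in the frame of case between 0 and 0.055 m and x of knob3 in the frame of case between -0.088 and 0.088 m and y of knob3 in the frame of case between -0.173 and -0.059 m and z of knob3 in the frame of case between 0 and 0.055 m and x of knob4 in the frame of case between -0.088 and 0.088 m and y of knob4 in the frame of case between -0.173 and -0.059 m and z of knob4 in the frame of case between 0 and 0.055 m and x of knob5 in the frame of case between -0.088 and 0.088 m and y of knob5 in the frame of case between -0.173 and -0.059 m and z of knob5 in the frame of case between 0 and 0.055 m and x of knob6 in the frame of case between -0.088 and 0.088 m and y of knob6 in the frame of case between -0.173 and -0.059 m and z of knob6 in the frame of case between 0 and 0.055 m and angle between cup's own z axis and vertical below 0.1 rad and height (world z) of cup between -0.01 and 0.01 m and linear speed of cup below 0.03 m/s and value of joint lid above 0.6 rad), for 0.2 s.
At the end, for the whole second after the job is handed in: the lid is shut (within 0.04 rad, about 8 mm at its front edge); every stick lies in the wide bay (origin under 50 mm above the case's underside) and every knob in the narrow bay (origin under 55 mm), at rest; the cup stands upright on the table (within 0.1 rad), at rest (value of joint lid below 0.04 rad and velocity of joint lid below 0.05 rad/s and x of stick1 in the frame of case between -0.082 and 0.082 m and y of stick1 in the frame of case between -0.057 and 0.155 m and z of stick1 in the frame of case between 0 and 0.05 m and linear speed of each of stick1, stick2, stick3, stick4, knob1, knob2, knob3, knob4, knob5, knob6 below 0.05 m/s and x of stick2 in the frame of case between -0.082 and 0.082 m and y of stick2 in the frame of case between -0.057 and 0.155 m and z of stick2 in the frame of case between 0 and 0.05 m and x of stick3 in the frame of case between -0.082 and 0.082 m and y of stick3 in the frame of case between -0.057 and 0.155 m and z of stick3 in the frame of case between 0 and 0.05 m and x of stick4 in the frame of case between -0.082 and 0.082 m and y of stick4 in the frame of case between -0.057 and 0.155 m and z of stick4 in the frame of case between 0 and 0.05 m and x of knob1 in the frame of case between -0.088 and 0.088 m and y of knob1 in the frame of case between -0.173 and -0.059 m and z of knob1 in the frame of case between 0 and 0.055 m and x of knob2 in the frame of case between -0.088 and 0.088 m and y of knob2 in the frame of case between -0.173 and -0.059 m and z of knob2 in the frame of case between 0 and 0.055 m and x of knob3 in the frame of case between -0.088 and 0.088 m and y of knob3 in the frame of case between -0.173 and -0.059 m and z of knob3 in the frame of case between 0 and 0.055 m and x of knob4 in the frame of case between -0.088 and 0.088 m and y of knob4 in the frame of case between -0.173 and -0.059 m and z of knob4 in the frame of case between 0 and 0.055 m and x of knob5 in the frame of case between -0.088 and 0.088 m and y of knob5 in the frame of case between -0.173 and -0.059 m and z of knob5 in the frame of case between 0 and 0.055 m and x of knob6 in the frame of case between -0.088 and 0.088 m and y of knob6 in the frame of case between -0.173 and -0.059 m and z of knob6 in the frame of case between 0 and 0.055 m and angle between cup's own z axis and vertical below 0.1 rad and height (world z) of cup between -0.01 and 0.01 m and linear speed of cup below 0.03 m/s); the robot touches nothing.
It fails at once if the brass cymbal is moved more than 50 mm (distance of cymbal from where it was at the start of the episode above 0.05 m).
Of stick1, stick2, stick3, stick4 only 2 to 4 are there at a start; the rules pass over those that are not, and their reading is None.
Of knob5, knob6 only 1 to 2 are there at a start; the rules pass over those that are not, and their reading is None.
At some moment in a run one of stick1, stick2, stick3, stick4 may be knocked a few centimetres aside while the robot is not near it.
It also fails if it takes over 210 s, if anything falls off the work surface, if the arm or the gripper's body presses on something with over 40 N, if the wrist force passes 120 N, or if a joint passes its speed limit or range.

## Working session

There is one attempt and no reset: what is moved stays moved. The work goes in short steps, Python scripts to look and compute and a shell command to move; the robot and the scene stay as the last step left them, time stands still between calls to the robot, and variables do not carry over. Pictures are saved under pics/ and viewed, at most 14 in all, crops included, and the job is handed in when it is done.

```bash
ls; mkdir -p pics; cat > h.py <<'E'
import numpy as np, cv2
from workcell import *
def snap(name,fn=None,crop=None,scale=1):
    c=camera(name); np.save(f'{name}.npy',c,allow_pickle=True)
    im=c['frame'][:,:,::-1]
    if fn: save(im,fn,crop,scale)
    return c
def save(im,fn,crop=None,scale=1):
    if crop: im=im[crop[1]:crop[3],crop[0]:crop[2]]
    cv2.imwrite('pics/'+fn,cv2.resize(np.ascontiguousarray(im),None,fx=scale,fy=scale,interpolation=cv2.INTER_CUBIC))
def load(name): return np.load(f'{name}.npy',allow_pickle=True).item()
def pix2w(c,u,v,z):
    xd=np.array([(u-c['cx'])/c['fx'],(v-c['cy'])/c['fy']]); x=xd.copy()
    for _ in range(20): x=xd/(1+c['k1']*(x@x))
    T=np.array(c['extrinsics']);R=T[:3,:3];o=-R.T@T[:3,3];d=R.T@np.array([*x,1])
    return o+d*(z-o[2])/d[2]
def w2pix(c,p):
    T=np.array(c['extrinsics']);q=T[:3,:3]@np.array(p)+T[:3,3];x=q[:2]/q[2];x=x*(1+c['k1']*(x@x))
    return np.array([x[0]*c['fx']+c['cx'],x[1]*c['fy']+c['cy']])
E
python3 - <<'E'
from h import *
for n in('top','scene'):
    c=snap(n,n+'0.png',None,1.5); T=c['extrinsics'];T=np.array(T); print(n,-T[:3,:3].T@T[:3,3],c['fx'],c['k1'])
o=get_obs();print({k:np.round(v,3) for k,v in o.items()})
E
```

```text
pics
top [ 0.37849596 -0.05764061  1.13943334] 427.3441860771445 -0.07610437003490853
scene [ 1.55090281 -0.10130864  0.70417748] 366.58374853077424 -0.08754219079044367
{'clock': np.float64(0.1), 'joint_pos': array([-1.124,  0.333, -0.065,  1.461,  0.022,  1.35 , -0.088]), 'joint_velocities': array([-0.   , -0.001,  0.001, -0.004,  0.001,  0.   ,  0.001]), 'tau': array([ 1.0000e-03, -6.2674e+01,  4.9000e-02, -3.9243e+01,  1.6000e-02,
        7.0000e-03, -0.0000e+00]), 'position': array([0.283, 0.557, 0.209]), 'ee_rot': array([ 0.233,  0.973, -0.001, -0.   ]), 'ft_force': array([ 0.229, -0.883,  0.518]), 'torque': array([-0.026, -0.017,  0.013]), 'grasp_force': np.float64(0.0), 'grip_width': np.float64(0.998)}
```

View pics/top0.png

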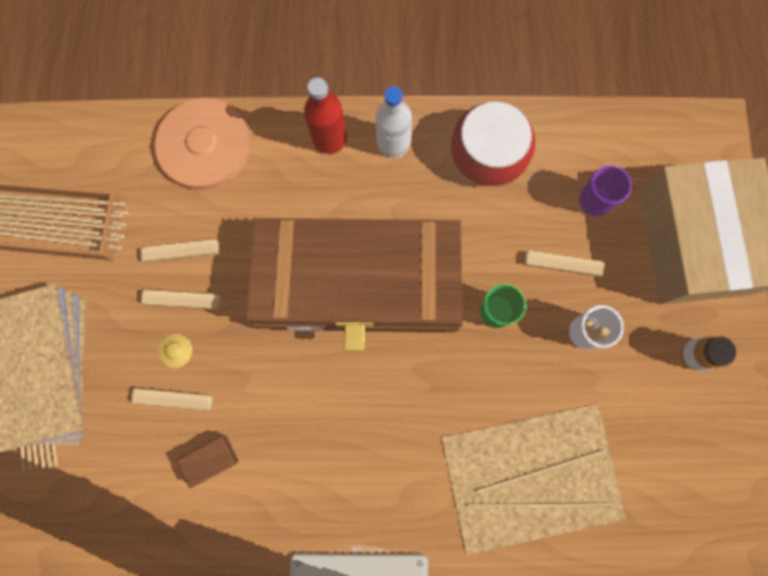

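View pics/scene0.png

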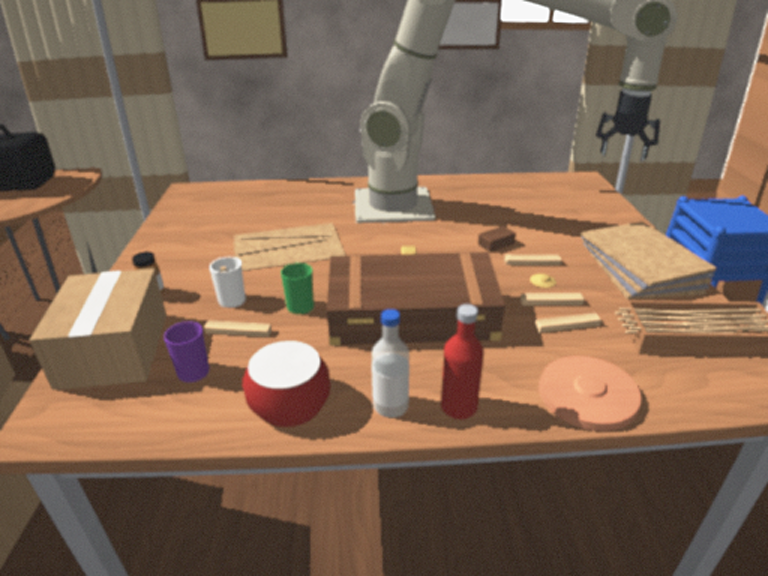

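Top view (1.5× pixels): the white cup with knobs is at (597,327). Its look-alikes are the green cup (503,306), the purple cup (605,190) and the capped jar (710,352). There are four sticks, at (180,250), (180,299), (172,399) and (565,263); the skewers and mats are not sticks. The cymbal is at (175,351), the thumb lift at (355,337) and the case spans (250–462, 220–330).

```bash
cat >> h.py <<'E'
def sticks(c,z=0.018):
    im=c['frame'].astype(int); hsv=cv2.cvtColor(c['frame'],cv2.COLOR_RGB2HSV)
    m=((hsv[:,:,2]>195)&(hsv[:,:,1]>30)&(hsv[:,:,1]<115)).astype(np.uint8)
    n,l,s,ce=cv2.connectedComponentsWithStats(m); out=[]
    for i in range(1,n):
        if 250<s[i,4]<1200:
            ys,xs=np.where(l==i); (u,v),wh,a=cv2.minAreaRect(np.c_[xs,ys].astype(np.float32))
            P=np.array([pix2w(c,x,y,z)[:2] for x,y in cv2.boxPoints(((u,v),wh,a))])
            e=P[1]-P[0];f=P[2]-P[1]; L=e if np.hypot(*e)>np.hypot(*f) else f
            out.append((u,v,*P.mean(0),np.hypot(*e),np.hypot(*f),np.arctan(L[1]/L[0]) if abs(L[0])>1e-6 else np.pi/2))
    return out
E
python3 - <<'E'
from h import *
c=load('top'); im=c['frame'][:,:,::-1]
save(im,'crop0.png',(155,135,425,245),2.9)
for s in sticks(c): print(np.round(s,3))
p=lambda u,v,z:np.round(pix2w(c,u/1.5,v/1.5,z),3)
print('cup rim',p(602,327,.095),'green',p(504,306,.095),'cym',p(175,351,.012))
for q in((250,219),(461,221),(462,322),(248,322)): print('case',q,p(*q,.088))
print('tab',p(355,337,.079))
E
```

```text
[ 1.19445e+02  1.66006e+02  6.43000e-01  3.29000e-01  1.39000e-01
  2.50000e-02 -1.46600e+00]
[ 3.76633e+02  1.74507e+02  6.17000e-01 -3.68000e-01  2.50000e-02
  1.37000e-01  1.42000e+00]
[1.18398e+02 1.98828e+02 5.52000e-01 3.27000e-01 2.50000e-02 1.30000e-01
 1.51300e+00]
[1.14680e+02 2.66016e+02 3.74000e-01 3.28000e-01 2.50000e-02 1.42000e-01
 1.49000e+00]
cup rim [ 0.49  -0.403  0.095] green [ 0.526 -0.242  0.095] cym [0.459 0.328 0.012]
case (250, 219) [0.678 0.185 0.088]
case (461, 221) [ 0.673 -0.175  0.088]
case (462, 322) [ 0.501 -0.173  0.088]
case (248, 322) [0.501 0.181 0.088]
tab [0.477 0.004 0.079]
```

View pics/crop0.png

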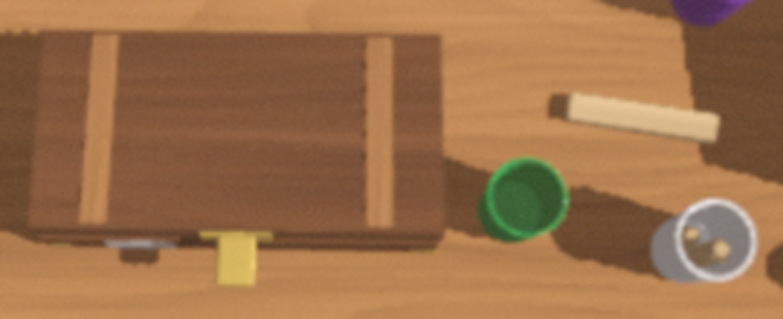

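```bash
cat > fit.py <<'E'
from h import *
from scipy.optimize import least_squares
c=load('top'); s=load('scene')
f=lambda u,v:(155+u/2.9,135+v/2.9)
def W(p,d,t,y):
    x0,y0,a,th=p; x=.09-d*np.cos(th)+t*np.sin(th); z=.062+d*np.sin(th)+t*np.cos(th)
    return np.array([x0+x*np.cos(a)-y*np.sin(a),y0+x*np.sin(a)+y*np.cos(a),z])
obs=[(c,f(42,32),0,.026,.175),(c,f(440,35),0,.026,-.175),(c,f(443,236),.18,.026,-.175),(c,f(30,228),.18,.026,.175),
 (c,f(218,284),.224,.015,.016),(c,f(256,285),.224,.015,-.016),(s,(408/1.5,248/1.5),.224,.017,0)]
r=least_squares(lambda p:np.concatenate([w2pix(k,W(p,d,t,y))-np.array(q) for k,q,d,t,y in obs]),[.59,0,0,.1],loss='soft_l1')
print(np.round(r.x,4)); print(np.round(r.fun.reshape(-1,2),1)); print('thumb',W(r.x,.206,.012,0))
E
python3 fit.py; python3 - <<'E'
from h import *
s=load('scene'); save(s['frame'][:,:,::-1],'crop1.png',(205,150,345,240),5)
E
```

```text
[ 0.5858  0.0025 -0.0143  0.08  ]
[[ 0.5 -0.9]
 [ 0.2 -0.7]
 [ 0.4 -0.5]
 [-0.2  0.6]
 [-0.6  0.7]
 [-0.6  0.5]
 [-0.3 -0. ]]
thumb [0.47138868 0.00411235 0.09042089]
```

View pics/crop1.png

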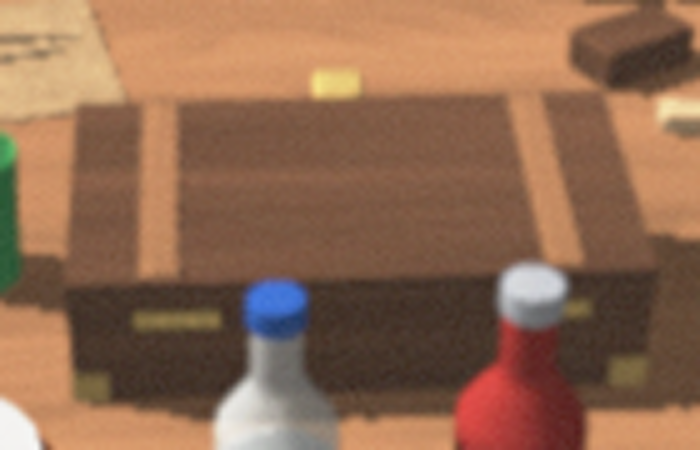

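```bash
python3 -m inch '[{"slide":[0.04,-0.12,0.0],"yaw":0.1},{"slide":[0.188,-0.553,0.0],"yaw":0.46},{"slide":[0.188,-0.553,0.0],"yaw":0.46},{"slide":[0.188,-0.553,0.0],"yaw":0.46},{"slide":[0.188,-0.553,0.0],"yaw":0.46},{"slide":[0.188,-0.553,0.0],"yaw":0.46},{"slide":[0.188,-0.553,0.0],"yaw":0.46},{"slide":[0.188,-0.553,0.0],"yaw":0.46},{"slide":[0.188,-0.553,0.0],"yaw":0.46},{"slide":[0.188,-0.553,0.0],"yaw":0.46},{"slide":[0.188,-0.553,0.0],"yaw":0.46},{"slide":[0.188,-0.553,0.0],"yaw":0.46},{"slide":[0.188,-0.553,0.0],"yaw":0.46},{"slide":[0.188,-0.553,0.0],"yaw":0.46},{"slide":[0.188,-0.553,0.0],"yaw":0.46},{"slide":[0.188,-0.553,0.0],"yaw":0.46},{"slide":[0.188,-0.553,0.0],"yaw":0.46},{"slide":[0.188,-0.553,0.0],"yaw":0.46}]' 0 40
```

```text
clock: 1.6
position: [0.4706, 0.0057, 0.2098]
ee_rot: [0.004, 1.0, 0.0, -0.0]
ft_force: [-0.6, 0.5, -0.2]
grip_width: 0.996
grasp_force: 0.0
```

```bash
python3 -m inch '[{"slide":[0.0,-0.002,-0.03],"yaw":0},{"slide":[0.0,-0.002,-0.06],"yaw":0},{"slide":[0.0,-0.002,-0.09],"yaw":0},{"slide":[0.0,-0.002,-0.115],"yaw":0},{"slide":[0.0,-0.002,-0.126],"yaw":0},{"slide":[0.0,-0.002,-0.126],"yaw":0},{"slide":[0.0,-0.002,-0.126],"yaw":0}]' 0 && python3 -m inch '[{"slide":[0,0,0],"yaw":0},{"slide":[0,0,0],"yaw":0},{"slide":[0,0,0],"yaw":0},{"slide":[0,0,0],"yaw":0},{"slide":[0,0,0],"yaw":0},{"slide":[0,0,0],"yaw":0},{"slide":[0,0,0],"yaw":0},{"slide":[0,0,0],"yaw":0},{"slide":[0,0,0],"yaw":0},{"slide":[0,0,0],"yaw":0}]' 255 40
python3 - <<'E'
import numpy as np
r=np.hypot(.206,.012);p0=np.arctan2(.012,.206);t0=.08
for t in (.16,.26,.36,.46,.56,.66,.76,.86,.96,1.06,1.16,1.26,1.36,1.46,1.56,1.66,1.74,1.78):
    print(t,np.round([r*(np.cos(t0+p0)-np.cos(t+p0)),r*(np.sin(t+p0)-np.sin(t0+p0))],3))
E
```

```text
clock: 2.18
position: [0.4711, 0.003, 0.0846]
ee_rot: [0.004, 1.0, 0.0, -0.0]
ft_force: [0.6, -0.4, -0.0]
grip_width: 1.001
grasp_force: 0.0
clock: 3.02
position: [0.4709, 0.0023, 0.084]
ee_rot: [0.005, 1.0, 0.0, -0.0]
ft_force: [-0.3, 0.5, 0.7]
grip_width: -0.001
grasp_force: 0.0
0.16 [0.003 0.016]
0.26 [0.008 0.036]
0.36 [0.016 0.055]
0.46 [0.025 0.074]
0.56 [0.036 0.091]
0.66 [0.049 0.107]
0.76 [0.063 0.122]
0.86 [0.079 0.136]
0.96 [0.096 0.147]
1.06 [0.114 0.157]
1.16 [0.133 0.165]
1.26 [0.153 0.171]
1.36 [0.173 0.176]
1.46 [0.194 0.178]
1.56 [0.214 0.178]
1.66 [0.235 0.176]
1.74 [0.251 0.173]
1.78 [0.259 0.171]
```

```bash
python3 - <<'E'
from h import *
a=snap('scene')['frame'][150:240,215:345,::-1]; b=snap('top')['frame'][195:255,190:280,::-1]
a=cv2.resize(a,None,fx=6,fy=6,interpolation=2)[:300]; b=cv2.resize(b,None,fx=4.9,fy=4.9,interpolation=2)
b=cv2.copyMakeBorder(b,0,0,0,780-b.shape[1],0)
cv2.imwrite('pics/tab1.png',np.vstack([a,b]))
E
```

```text
(no output)
```

View pics/tab1.png

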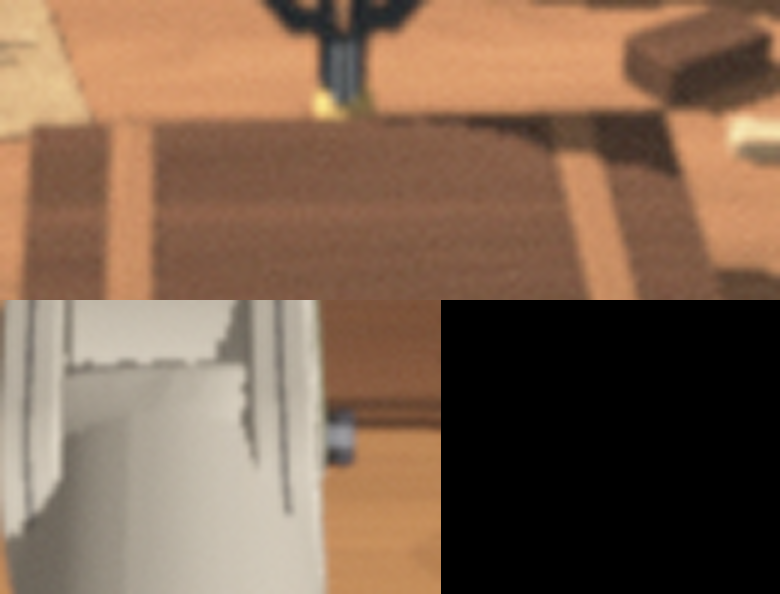

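```bash
python3 -m inch '[{"slide":[0,0,0.005],"yaw":0},{"slide":[0,0,0.005],"yaw":0},{"slide":[0,0,0.005],"yaw":0},{"slide":[0,0,0.005],"yaw":0},{"slide":[0,0,0.005],"yaw":0},{"slide":[0,0,0.005],"yaw":0},{"slide":[0,0,0.005],"yaw":0},{"slide":[0,0,0.005],"yaw":0},{"slide":[0,0,-0.012],"yaw":0},{"slide":[0,0,-0.02],"yaw":0},{"slide":[0,0,-0.02],"yaw":0}]' 0 && python3 -m inch '[{"slide":[0,0,0],"yaw":0},{"slide":[0,0,0],"yaw":0},{"slide":[0,0,0],"yaw":0},{"slide":[0,0,0],"yaw":0},{"slide":[0,0,0],"yaw":0},{"slide":[0,0,0],"yaw":0},{"slide":[0,0,0],"yaw":0},{"slide":[0,0,0],"yaw":0},{"slide":[0,0,0],"yaw":0}]' 255 40
python3 - <<'E'
from h import *
print(w2pix(load('scene'),[.471,.002,.073]), 'seen ~',(272.5,167))
E
```

```text
clock: 4.03
position: [0.4696, 0.0022, 0.0624]
ee_rot: [0.005, 1.0, -0.0, -0.002]
ft_force: [-0.5, -1.0, -0.5]
grip_width: 1.003
grasp_force: 0.0
clock: 4.78
position: [0.4712, 0.0045, 0.0645]
ee_rot: [0.004, 1.0, 0.001, 0.0]
ft_force: [0.4, 8.6, 0.7]
grip_width: 0.363
grasp_force: 45.4
[271.36461281 173.8785552 ] seen ~ (272.5, 167)
```

```bash
python3 -m inch '[{"slide":[0.001,0.002,0.010],"yaw":0},{"slide":[0.002,0.002,0.022],"yaw":0},{"slide":[0.005,0.002,0.033],"yaw":0},{"slide":[0.010,0.002,0.052],"yaw":0},{"slide":[0.018,0.002,0.071],"yaw":0},{"slide":[0.027,0.002,0.090],"yaw":0},{"slide":[0.038,0.002,0.107],"yaw":0},{"slide":[0.051,0.002,0.123],"yaw":0},{"slide":[0.065,0.002,0.138],"yaw":0},{"slide":[0.081,0.002,0.152],"yaw":0},{"slide":[0.098,0.002,0.163],"yaw":0},{"slide":[0.116,0.002,0.173],"yaw":0},{"slide":[0.135,0.001,0.181],"yaw":0},{"slide":[0.155,0.001,0.187],"yaw":0},{"slide":[0.175,0.0,0.192],"yaw":0},{"slide":[0.196,0.0,0.194],"yaw":0},{"slide":[0.216,0.0,0.194],"yaw":0},{"slide":[0.237,0.0,0.192],"yaw":0},{"slide":[0.251,0.0,0.189],"yaw":0},{"slide":[0.251,0.0,0.189],"yaw":0}]' 255 40
python3 - <<'E'
from h import *
b=cv2.resize(snap('top')['frame'][:,:,::-1],None,fx=1.0,fy=1.0); a=snap('scene')['frame'][60:384,:,::-1]
cv2.imwrite('pics/open1.png',cv2.resize(a,None,fx=1.5,fy=1.5))
E
```

```text
clock: 6.45
position: [0.7236, 0.0004, 0.2517]
ee_rot: [0.006, 1.0, -0.001, -0.0]
ft_force: [2.4, -3.4, -1.8]
grip_width: 0.357
grasp_force: 41.3
```

View pics/open1.png

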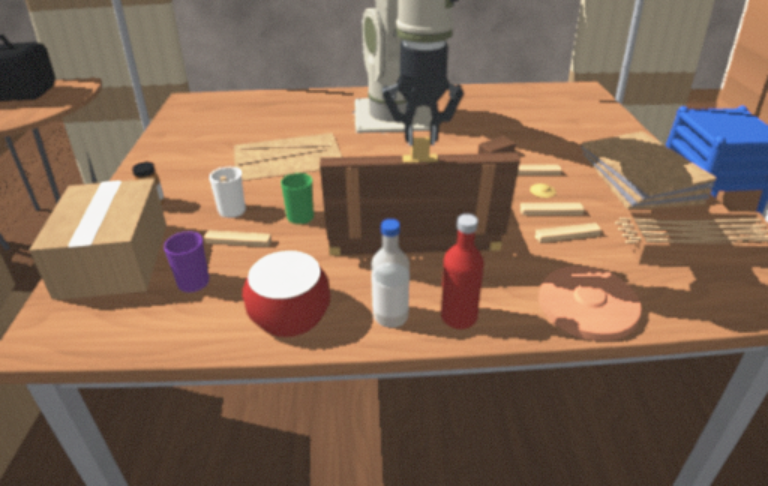

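```bash
python3 -m inch '[{"slide":[0,0,0],"yaw":0},{"slide":[0,0,0],"yaw":0},{"slide":[0,0,0],"yaw":0},{"slide":[0,0,0],"yaw":0},{"slide":[0,0,0.03],"yaw":0},{"slide":[0,0,0.06],"yaw":0},{"slide":[-0.04,-0.01,0.06],"yaw":0},{"slide":[-0.08,-0.04,0.06],"yaw":0},{"slide":[-0.234,-0.403,0.0],"yaw":0},{"slide":[-0.234,-0.403,0.0],"yaw":0},{"slide":[-0.234,-0.403,0.0],"yaw":0},{"slide":[-0.234,-0.403,0.0],"yaw":0},{"slide":[-0.234,-0.403,0.0],"yaw":0},{"slide":[-0.234,-0.403,0.0],"yaw":0},{"slide":[-0.234,-0.403,0.0],"yaw":0},{"slide":[-0.234,-0.403,0.0],"yaw":0},{"slide":[-0.234,-0.403,0.0],"yaw":0},{"slide":[-0.234,-0.403,0.0],"yaw":0},{"slide":[-0.234,-0.403,0.0],"yaw":0},{"slide":[-0.234,-0.403,0.0],"yaw":0}]' 0 40
python3 - <<'E'
from h import *
c=snap('top'); save(c['frame'][:,:,::-1],'top2.png',(155,100,425,260),2.9)
for s in sticks(c): print(np.round(s,3))
E
```

```text
clock: 8.22
position: [0.4865, -0.4023, 0.2532]
ee_rot: [0.007, 1.0, -0.0, 0.0]
ft_force: [0.5, 1.4, 0.2]
grip_width: 1.001
grasp_force: 0.0
[3.45100e+01 1.46358e+02 7.01000e-01 5.77000e-01 8.90000e-02 2.13000e-01
 1.48400e+00]
[ 1.11952e+02  1.67094e+02  6.40000e-01  3.49000e-01  9.90000e-02
  2.70000e-02 -1.45900e+00]
[ 3.76494e+02  1.74543e+02  6.16000e-01 -3.68000e-01  2.60000e-02
  1.38000e-01  1.42000e+00]
[1.14529e+02 2.66160e+02 3.74000e-01 3.28000e-01 2.70000e-02 1.43000e-01
 1.49500e+00]
[ 4.70801e+02  3.28596e+02  2.13000e-01 -6.00000e-01  3.60000e-01
  7.00000e-03 -7.17000e-01]
```

View pics/top2.png

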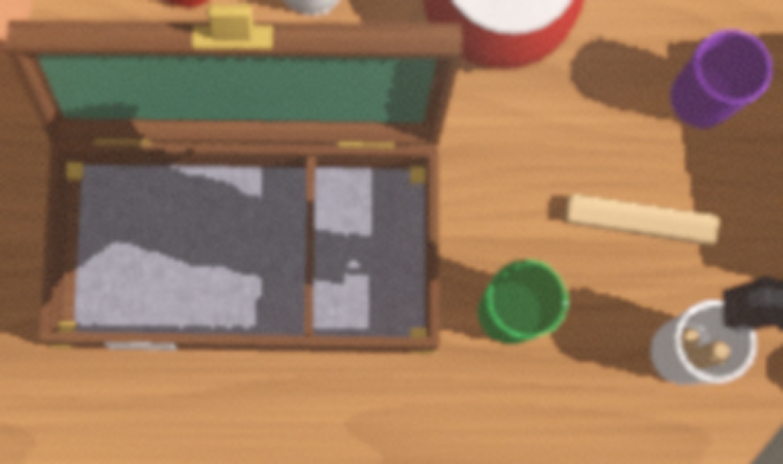

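```bash
python3 -m inch '[{"slide":[0.003,-0.001,-0.04],"yaw":0},{"slide":[0.003,-0.001,-0.08],"yaw":0},{"slide":[0.003,-0.001,-0.12],"yaw":0},{"slide":[0.003,-0.001,-0.16],"yaw":0},{"slide":[0.003,-0.001,-0.185],"yaw":0},{"slide":[0.003,-0.001,-0.199],"yaw":0},{"slide":[0.003,-0.001,-0.199],"yaw":0},{"slide":[0.003,-0.001,-0.199],"yaw":0}]' 0 && python3 -m inch '[{"slide":[0,0,0],"yaw":0},{"slide":[0,0,0],"yaw":0},{"slide":[0,0,0],"yaw":0},{"slide":[0,0,0],"yaw":0},{"slide":[0,0,0],"yaw":0}]' 255 30
python3 - <<'E'
from h import *
c=load('top');f=lambda u,v,z:np.round(pix2w(c,155+u/2.9,100+v/2.9,z),3)
print('front',f(370,347,.062),'front floor in',f(340,330,.008),f(426,333,.054),f(315,330,.008),'floor far',f(340,166,.008),'wide L',f(78,327,.008), f(306,330,.054),'hinge',f(250,150,.062),'cup',f(715,341,.095))
E
```

```text
clock: 8.93
position: [0.4921, -0.4011, 0.055]
ee_rot: [0.004, 1.0, 0.0, 0.0]
ft_force: [0.3, 0.7, 0.4]
grip_width: 0.998
grasp_force: 0.0
clock: 9.35
position: [0.4925, -0.4026, 0.0569]
ee_rot: [0.005, 1.0, -0.001, 0.002]
ft_force: [-1.4, 0.9, 7.1]
grip_width: 0.78
grasp_force: 32.0
front [ 0.491 -0.111  0.062] front floor in [ 0.513 -0.086  0.008] [ 0.504 -0.161  0.054] [ 0.513 -0.063  0.008] floor far [ 0.668 -0.087  0.008] wide L [0.516 0.155 0.008] [ 0.507 -0.055  0.054] hinge [ 0.669 -0.005  0.062] cup [ 0.491 -0.403  0.095]
```

```bash
python3 -m inch '[{"slide":[0,0,0.04],"yaw":0},{"slide":[0,0,0.08],"yaw":0},{"slide":[0,0,0.12],"yaw":0},{"slide":[-0.01,0.02,0.13],"yaw":0},{"slide":[-0.02,0.06,0.13],"yaw":0},{"slide":[-0.03,0.095,0.13],"yaw":0},{"slide":[-0.04,0.13,0.13],"yaw":0},{"slide":[-0.05,0.165,0.13],"yaw":0},{"slide":[-0.05,0.2,0.13],"yaw":0},{"slide":[-0.05,0.235,0.13],"yaw":0},{"slide":[-0.05,0.27,0.13],"yaw":0},{"slide":[-0.05,0.29,0.13],"yaw":0},{"slide":[-0.05,0.29,0.11],"yaw":0},{"slide":[-0.05,0.29,0.08],"yaw":0},{"slide":[-0.05,0.29,0.05],"yaw":0},{"slide":[-0.05,0.29,0.041],"yaw":0},{"slide":[-0.05,0.29,0.041],"yaw":0}]' 255 30
```

```text
clock: 10.77
position: [0.4397, -0.1118, 0.0941]
ee_rot: [0.005, 1.0, 0.0, -0.001]
ft_force: [-0.6, 0.8, -2.0]
grip_width: 0.777
grasp_force: 36.0
```

```bash
python3 -m inch '[{"slide":[0.012,0,0],"yaw":0},{"slide":[0.022,0,0.001],"yaw":0},{"slide":[0.029,0,0.004],"yaw":0},{"slide":[0.035,0,0.007],"yaw":0},{"slide":[0.042,0,0.009],"yaw":0},{"slide":[0.049,0,0.010],"yaw":0},{"slide":[0.056,0,0.0105],"yaw":0},{"slide":[0.0635,0,0.010],"yaw":0},{"slide":[0.0635,0,0.010],"yaw":0}]' 255 30
python3 - <<'E'
from h import *
a=snap('scene')['frame'][90:250,130:330,::-1]; b=snap('top')['frame'][150:270,220:370,::-1]
a=cv2.resize(a,(500,400),interpolation=2); b=cv2.resize(b,(300,240),interpolation=2)
b=cv2.copyMakeBorder(b,0,160,0,0,0)
cv2.imwrite('pics/tip1.png',np.hstack([a,b]))
E
```

```text
clock: 11.52
position: [0.5059, -0.1116, 0.1051]
ee_rot: [0.005, 1.0, -0.0, 0.0]
ft_force: [-2.8, 1.3, 1.0]
grip_width: 0.771
grasp_force: 33.8
```

View pics/tip1.png

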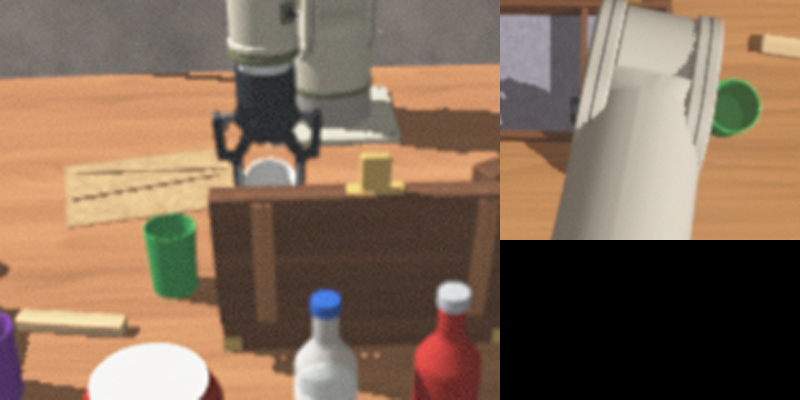

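The cup is pivoting: its mouth shows over the lid edge at about (268,172). I'll continue past horizontal.

```bash
python3 -m inch '[{"slide":[0.007,0,-0.001],"yaw":0},{"slide":[0.014,0,-0.004],"yaw":0},{"slide":[0.021,0,-0.0075],"yaw":0},{"slide":[0.027,0,-0.0115],"yaw":0},{"slide":[0.032,0,-0.017],"yaw":0},{"slide":[0.037,0,-0.022],"yaw":0},{"slide":[0.041,0,-0.029],"yaw":0},{"slide":[0.044,0,-0.035],"yaw":0},{"slide":[0.044,0,-0.035],"yaw":0},{"slide":[0.044,0,-0.035],"yaw":0},{"slide":[0.044,0,-0.035],"yaw":0},{"slide":[0.044,0,-0.035],"yaw":0}]' 255 30
python3 - <<'E'
from h import *
a=snap('scene')['frame'][90:250,130:330,::-1]; b=snap('top')['frame'][150:270,220:370,::-1]
a=cv2.resize(a,(500,400),interpolation=2); b=cv2.resize(b,(300,240),interpolation=2)
b=cv2.copyMakeBorder(b,0,160,0,0,0)
cv2.imwrite('pics/tip2.png',np.hstack([a,b]))
E
```

```text
clock: 12.62
position: [0.5497, -0.1116, 0.0704]
ee_rot: [0.005, 1.0, -0.0, 0.001]
ft_force: [2.0, 0.5, 4.6]
grip_width: 0.773
grasp_force: 37.3
```

View pics/tip2.png

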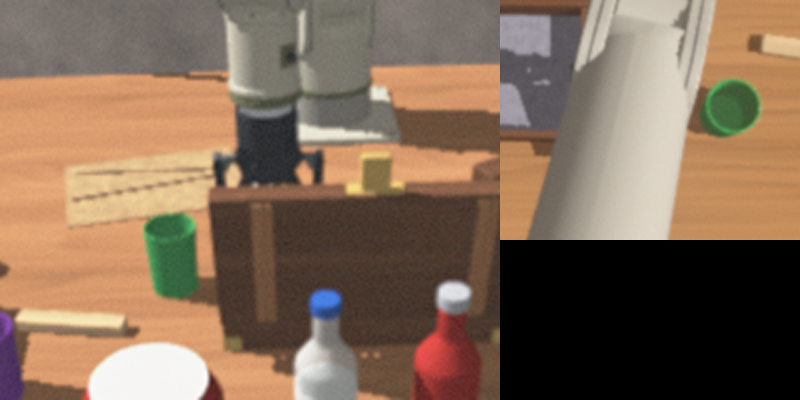

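```bash
python3 -m inch '[{"slide":[0,0,0.01],"yaw":0},{"slide":[0.015,0,0.012],"yaw":0},{"slide":[-0.005,0,0.012],"yaw":0},{"slide":[0.015,0,0.012],"yaw":0},{"slide":[-0.005,0,0.012],"yaw":0},{"slide":[0.015,0,0.012],"yaw":0},{"slide":[-0.005,0,0.012],"yaw":0},{"slide":[0.015,0,0.012],"yaw":0},{"slide":[0.01,0,0.012],"yaw":0},{"slide":[0.01,0,0.04],"yaw":0},{"slide":[0.01,0,0.08],"yaw":0},{"slide":[0.01,0,0.12],"yaw":0},{"slide":[0.01,0,0.15],"yaw":0},{"slide":[0.01,0,0.15],"yaw":0}]' 255 30
python3 - <<'E'
from h import *
a=snap('scene')['frame'][60:220,130:330,::-1]; b=snap('top')['frame'][130:270,220:370,::-1]
a=cv2.resize(a,(500,400),interpolation=2); b=cv2.resize(b,(300,280),interpolation=2)
b=cv2.copyMakeBorder(b,0,120,0,0,0)
cv2.imwrite('pics/tip3.png',np.hstack([a,b]))
E
```

```text
clock: 13.88
position: [0.5607, -0.1125, 0.227]
ee_rot: [0.005, 1.0, -0.0, 0.005]
ft_force: [0.9, -0.7, -2.0]
grip_width: 0.77
grasp_force: 36.0
```

View pics/tip3.png

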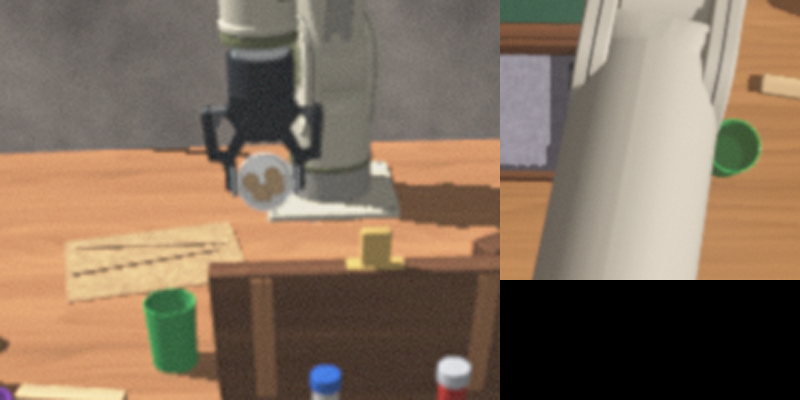

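```bash
python3 -m inch '[{"slide":[-0.023,0,-0.03],"yaw":0},{"slide":[-0.023,0,-0.06],"yaw":0},{"slide":[-0.023,0,-0.09],"yaw":0},{"slide":[-0.023,0,-0.11],"yaw":0},{"slide":[-0.023,0,-0.119],"yaw":0},{"slide":[-0.017,0,-0.125],"yaw":0},{"slide":[-0.011,0,-0.132],"yaw":0},{"slide":[-0.006,0,-0.142],"yaw":0},{"slide":[0,0,-0.152],"yaw":0},{"slide":[0.001,0,-0.16],"yaw":0},{"slide":[0.001,0,-0.16],"yaw":0},{"slide":[0.001,0,-0.16],"yaw":0},{"slide":[0.001,0,-0.16],"yaw":0},{"slide":[0.001,0,-0.16],"yaw":0}]' 255 25 && python3 -m inch '[{"slide":[0,0,0],"yaw":0},{"slide":[0,0,0],"yaw":0},{"slide":[0,0,0.03],"yaw":0},{"slide":[0,0,0.06],"yaw":0},{"slide":[0,0,0.09],"yaw":0},{"slide":[0,0,0.12],"yaw":0},{"slide":[0,0,0.14],"yaw":0},{"slide":[0,0,0.14],"yaw":0}]' 255 100
python3 - <<'E'
from h import *
a=snap('scene')['frame'][60:220,130:330,::-1]; b=snap('top')['frame'][130:270,220:370,::-1]
a=cv2.resize(a,(500,400),interpolation=2); b=cv2.resize(b,(300,280),interpolation=2)
b=cv2.copyMakeBorder(b,0,120,0,0,0)
cv2.imwrite('pics/tip4.png',np.hstack([a,b]))
E
```

```text
clock: 15.15
position: [0.5603, -0.1117, 0.0605]
ee_rot: [0.005, 1.0, 0.0, 0.001]
ft_force: [2.0, -0.2, 2.5]
grip_width: 0.767
grasp_force: 39.2
clock: 15.82
position: [0.5607, -0.1122, 0.2039]
ee_rot: [0.005, 1.0, 0.0, 0.002]
ft_force: [0.7, -0.1, -1.5]
grip_width: 0.749
grasp_force: 110.5
```

View pics/tip4.png

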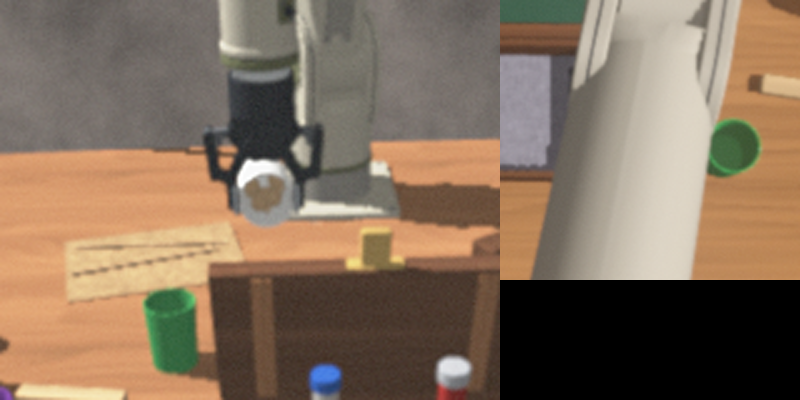

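```bash
python3 -m inch '[{"slide":[-0.031,0,-0.03],"yaw":0},{"slide":[-0.031,0,-0.06],"yaw":0},{"slide":[-0.031,0,-0.085],"yaw":0},{"slide":[-0.031,0,-0.092],"yaw":0},{"slide":[-0.031,0,-0.098],"yaw":0},{"slide":[-0.031,0,-0.104],"yaw":0}]' 255 40;python3 -m inch '[{"slide":[0,0,-0.005],"yaw":0},{"slide":[0,0,-0.010],"yaw":0}]';python3 -m inch '[{"slide":[0,0,-0.005],"yaw":0},{"slide":[0,0,-0.010],"yaw":0},{"slide":[0,0,-0.014],"yaw":0},{"slide":[0,0,-0.014],"yaw":0},{"slide":[0,0,-0.014],"yaw":0},{"slide":[0,0,-0.014],"yaw":0}]'; python3 -m inch '[{"slide":[0,0,0],"yaw":0},{"slide":[0,0,0],"yaw":0},{"slide":[0,0,0.03],"yaw":0},{"slide":[0,0,0.06],"yaw":0},{"slide":[0,0,0.09],"yaw":0},{"slide":[0,0,0.12],"yaw":0},{"slide":[0,0,0.12],"yaw":0}]' 255 100
python3 - <<'E'
from h import *
a=snap('scene')['frame'][60:220,130:330,::-1]
a=cv2.resize(a,(500,400),interpolation=2)
b=cv2.resize(np.ascontiguousarray(load('scene')['frame'][110:160,210:270,::-1]),(300,250),interpolation=2);b=cv2.copyMakeBorder(b,0,150,0,0,0)
cv2.imwrite('pics/tip5.png',np.hstack([a,b]))
E
```

```text
clock: 16.42
position: [0.5285, -0.1118, 0.0957]
ee_rot: [0.005, 1.0, -0.0, -0.0]
ft_force: [0.7, -0.4, -2.1]
grip_width: 0.75
grasp_force: 110.6
clock: 16.58
position: [0.5292, -0.1118, 0.0864]
ee_rot: [0.005, 1.0, -0.0, 0.001]
ft_force: [0.2, 0.1, -2.2]
grip_width: 0.751
grasp_force: 110.6
clock: 17.08
position: [0.5286, -0.1117, 0.0723]
ee_rot: [0.005, 1.0, 0.0, 0.0]
ft_force: [-0.6, -1.0, -2.3]
grip_width: 0.75
grasp_force: 110.6
clock: 17.67
position: [0.5312, -0.1124, 0.1982]
ee_rot: [0.005, 1.0, 0.0, 0.004]
ft_force: [1.2, 0.0, -2.5]
grip_width: 0.748
grasp_force: 111.5
```

View pics/tip5.png

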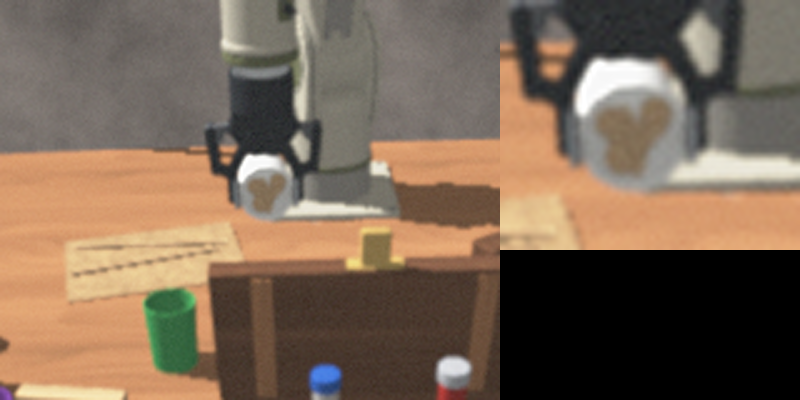

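```bash
python3 - <<'E'
from h import *
s=load('scene')
for z in (.19,.2,.21,.22,.23,.24): print(z,w2pix(s,[.551,-.112,z]),w2pix(s,[.531,-.112,z]))
im=s['frame'][110:160,210:270]
g=cv2.cvtColor(im,cv2.COLOR_RGB2GRAY); print(g[:,26:27].ravel())
save(s['frame'][:,:,::-1],'z.png',(216,110,256,160),12)
E
```

```text
0.19 [236.92344856 155.20445786] [236.86964106 152.24580453]
0.2 [236.80163015 152.27250377] [236.74965051 149.34478717]
0.21 [236.67891353 149.31340954] [236.62879446 146.41742366]
0.22 [236.55529414 146.32690127] [236.50706876 143.46345507]
0.23 [236.43076757 143.3127042 ] [236.38446941 140.4826218 ]
0.24 [236.3053296  140.27054278] [236.26099262 137.47466365]
[ 47  48  43  46  46  48  42  49  49  46  56 113 219 251 248 248 247 203
 161 165 162 151 138 123 116 112 113 113 115 112 110 108 112 111 122 138
 153 161 170 170 167 169 168 166 167 169 173 176 177 179]
```

View pics/z.png

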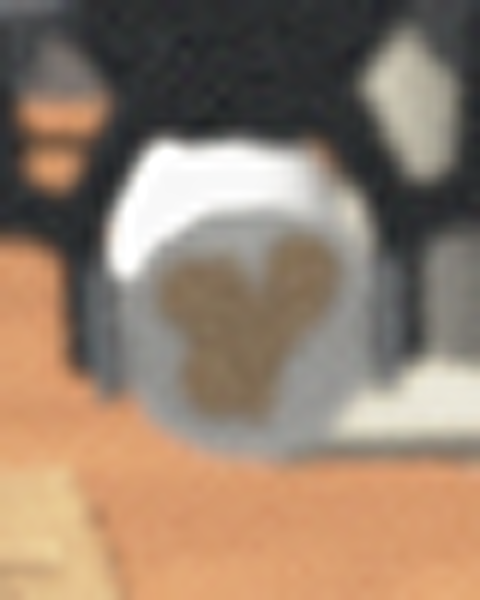

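```bash
python3 -c "
import workcell as w
print(getattr(w,'tip_reach',None),[n for n in dir(w) if n[0]!='_'])"
python3 -m inch '[{"slide":[0.015,0,-0.03],"yaw":0},{"slide":[0.015,0,-0.06],"yaw":0},{"slide":[0.015,0,-0.09],"yaw":0},{"slide":[0.015,0,-0.11],"yaw":0},{"slide":[0.015,0,-0.12],"yaw":0}]' 255 40;python3 -m inch '[{"slide":[0,0,-0.005],"yaw":0},{"slide":[0,0,-0.010],"yaw":0},{"slide":[0,0,-0.010],"yaw":0}]';python3 -m inch '[{"slide":[0,0,-0.005],"yaw":0},{"slide":[0,0,-0.010],"yaw":0},{"slide":[0,0,-0.010],"yaw":0}]';python3 -m inch '[{"slide":[0,0,-0.005],"yaw":0},{"slide":[0,0,-0.010],"yaw":0},{"slide":[0,0,-0.010],"yaw":0},{"slide":[0,0,-0.010],"yaw":0},{"slide":[0,0,-0.010],"yaw":0}]'
```

```text
0.011 ['MotionError', 'camera', 'get_obs', 'hand_in', 'tip_reach']
clock: 18.13
position: [0.5409, -0.1113, 0.0681]
ee_rot: [0.005, 1.0, 0.0, -0.003]
ft_force: [-0.5, -0.4, -2.2]
grip_width: 0.751
grasp_force: 111.4
clock: 18.38
position: [0.5435, -0.1117, 0.062]
ee_rot: [0.005, 1.0, 0.0, 0.0]
ft_force: [-1.3, 0.1, -2.7]
grip_width: 0.751
grasp_force: 111.4
clock: 18.63
position: [0.5481, -0.1118, 0.056]
ee_rot: [0.005, 1.0, 0.0, 0.005]
ft_force: [3.2, 0.3, 20.4]
grip_width: 0.752
grasp_force: 116.4
clock: 19.05
position: [0.5528, -0.1117, 0.0487]
ee_rot: [0.004, 1.0, -0.0, 0.01]
ft_force: [16.0, 1.8, 21.8]
grip_width: 0.751
grasp_force: 116.4
```

```bash
python3 -m inch '[{"slide":[0,0,0],"yaw":0},{"slide":[0,0,0],"yaw":0}]' 250 30; python3 -m inch '[{"slide":[-0.004,0,-0.006],"yaw":0},{"slide":[-0.004,0,-0.012],"yaw":0},{"slide":[-0.004,0,-0.012],"yaw":0}]'
```

```text
clock: 19.22
position: [0.5528, -0.1117, 0.0487]
ee_rot: [0.004, 1.0, -0.0, 0.01]
ft_force: [16.0, 1.2, 22.3]
grip_width: 0.75
grasp_force: 116.4
clock: 19.47
position: [0.5549, -0.1123, 0.0395]
ee_rot: [0.004, 1.0, -0.001, 0.016]
ft_force: [29.4, -2.3, 28.5]
grip_width: 0.747
grasp_force: 120.9
```

```bash
python3 -m inch '[{"slide":[0,0,0],"yaw":0},{"slide":[0,0,0],"yaw":0},{"slide":[0,0,0],"yaw":0}]' 60 30
```

```text
clock: 19.72
position: [0.5518, -0.1122, 0.0381]
ee_rot: [0.004, 1.0, -0.001, 0.013]
ft_force: [22.0, -0.4, 23.9]
grip_width: 0.767
grasp_force: 61.8
```

```bash
python3 - <<'E'
from h import *
a=snap('scene')['frame'];b=snap('top')['frame']
hsv=cv2.cvtColor(b,cv2.COLOR_RGB2HSV)
# knob-like pixels in bay region visible from top
m=(hsv[:,:,0]>8)&(hsv[:,:,0]<25)&(hsv[:,:,1]>60)
print('bay brown px',m[160:212,262:300].sum(), [w2pix(load('top'),p).round() for p in ([.51,-.063,.008],[.66,-.165,.008])])
E
```

```text
bay brown px 13 [array([264., 215.]), array([301., 160.])]
```

```bash
python3 -m inch '[{"slide":[0,0,0],"yaw":0},{"slide":[0,0,0],"yaw":0},{"slide":[0,0,0],"yaw":0}]' 58 30;python3 -m inch '[{"slide":[-0.002,0,-0.003],"yaw":0},{"slide":[-0.004,0,-0.006],"yaw":0},{"slide":[-0.004,0,-0.006],"yaw":0},{"slide":[-0.004,0,-0.006],"yaw":0}]' 57 30
```

```text
clock: 20.07
position: [0.551, -0.1123, 0.0375]
ee_rot: [0.004, 1.0, -0.001, 0.012]
ft_force: [21.9, 0.4, 19.5]
grip_width: 0.773
grasp_force: 38.0
clock: 20.4
position: [0.5472, -0.1125, 0.0312]
ee_rot: [0.004, 1.0, -0.001, 0.012]
ft_force: [23.9, -1.7, 18.0]
grip_width: 0.776
grasp_force: 32.1
```

```bash
python3 -m inch '[{"slide":[0,0,0],"yaw":0},{"slide":[0,0,0],"yaw":0},{"slide":[0,0,0.03],"yaw":0},{"slide":[0,0,0.06],"yaw":0},{"slide":[0,0,0.09],"yaw":0},{"slide":[0,0,0.12],"yaw":0},{"slide":[0,0,0.15],"yaw":0},{"slide":[0,0,0.15],"yaw":0},{"slide":[0,0,0.15],"yaw":0}]' 255 80
python3 - <<'E'
from h import *
s=snap('scene'); f=s['frame']; t=snap('top')
np.set_printoptions(linewidth=220)
print('rows, col 236-7: gray & R-B')
for v in range(112,160): 
    p=f[v,230:244].astype(int); print(v,''.join('W' if q.min()>200 else 'k' if q.max()<80 else 'b' if (q[0]-q[2]>45 and q[0]<175) else 'o' if q[0]-q[2]>45 else 'g' for q in f[v,222:252].astype(int)))
E
```

```text
clock: 21.15
position: [0.5369, -0.1119, 0.1765]
ee_rot: [0.005, 1.0, 0.0, 0.003]
ft_force: [-0.1, 0.5, -2.4]
grip_width: 0.765
grasp_force: 89.3
rows, col 236-7: gray & R-B
112 gkkkkkkkkkkkkkkkkkkkkkkkkkgggg
113 gkkkkkkkkkkkkkkkkkkkkkkkkkgggg
114 gkkkkkkkkkkkkkkkkkkkkkkkkkgggg
115 gkkkkkkkkkkkkkkkkkkkkkkkkkkggg
116 kkkkkkkkkkkkkkkkkkkkkkkkkkkkgg
117 gkkkkkkkkkkkkkkkkkkkkkkkkkkkkk
118 kkkkkkkkkkkkkkkkkkkkkkkkkkkkkk
119 kkkkkkkkkkkkkkkkkkkkkkkkkkkkgg
120 kkkkkkkkkkkkkkkkkkkkkkkkkkkggg
121 gkkkkkkkkkkkkkkkkkkkkkkkkkgggg
122 bgkkkkkkkkkkkkkkkkkkkkkkkggggg
123 obgkkkkkkkkkkkkkkkkkkkkkkggggg
124 oobgkkkkkkkkkkkkkkkkkkkkkggggg
125 ooobkkkkkkkkkkkkkkkkkkkkkggggg
126 ooogkkkkkkkkkkkkkkkkkkkkkkgggg
127 oobgkkkkkkkkkkkkkkkkkkkkkkgggg
128 oogkkkkkkkkkkkkkkkkkkkkkkkgggg
129 obgkkkggggkkkkgkkkggggkkkkkggg
130 obkkkkggWgggggggggggggkkkkkggg
131 bgkkkggWggWWgggggggggggkkkkkgg
132 bkkkkgWWggWWWggggggggggkkkkkkk
133 kkkkggWgggWWWgggggggggggkkkkkk
134 kkkggWgggggWWggggggggggggkkkkk
135 kkkggWgggggggggggggggggggkkkkk
136 kkkgggggggggggggggggggggggkkkk
137 kkkgggggggggggggggggggggggkkkk
138 kkkggggggggggggggggggggggggkkk
139 kkkgggggggggggggggggggggggggkg
140 kgggggggggggggggggggggggggggkg
141 kgggggggggggggggggggggggggggkg
142 kgggggggggggggggggggggggggggkg
143 kgggggggggggggggggggggggggggkg
144 ggggggggggggggggggggggggggggkg
145 gkggggggggggggggggggggggggggkg
146 ggggggggggggggggggggggggggggkg
147 bggggggggggggggggggggggggggggg
148 bgggboogggggggggggggggooobggbb
149 ooggboooggggggggggggoooooobboo
150 oobbooooooooggggoooooooooooooo
151 oooooooooooooooooooooooooooooo
152 oooooooooooooooooooooooooooooo
153 oooooooooooooooooooooooooooooo
154 oooooooooooooooooooooooooooooo
155 oooooooooooooooooooooooooooooo
156 oooooooooooooooooooooooooooooo
157 oooooooooooooooooooooooooooooo
158 oooooooooooooooooooooooooooooo
159 oooooooooooooooooooooooooooooo
```

```bash
python3 -m inch '[{"slide":[-0.03,-0.01,0.02],"yaw":0},{"slide":[-0.06,-0.02,0.03],"yaw":0},{"slide":[-0.09,-0.035,0.03],"yaw":0},{"slide":[-0.117,-0.048,0.03],"yaw":0},{"slide":[-0.117,-0.048,0.03],"yaw":0},{"slide":[-0.117,-0.048,0.03],"yaw":0}]'
python3 - <<'E'
from h import *
t=snap('top'); f=t['frame'].astype(int)
save(t['frame'][:,:,::-1],'bay.png',(250,145,320,260),5)
for v in range(150,224): print(v,''.join('W' if q.min()>200 else 'k' if q.max()<80 else 'b' if (q[0]-q[2]>45 and q[0]<175) else 'o' if q[0]-q[2]>45 else 'g' for q in f[v,256:312]))
E
```

```text
clock: 21.75
position: [0.4171, -0.1601, 0.2033]
ee_rot: [0.006, 1.0, 0.001, -0.0]
ft_force: [0.6, 0.0, -1.2]
grip_width: 0.769
grasp_force: 89.4
150 bbbbbbbbbbbbbbbbbbbbbbbbbbbbbbbbbbbbbbbbbbbbbbbbbboooooo
151 bbbbbbbbbbbbbbbbbbbbbbbbbbbbbbbbbbbbbbbbbbbbbbbbbboooooo
152 bbbbbbbbbbbbbbbbbbbbbbbbbbbbbbbbbbbbbbbbbbbbbbbbbbbooooo
153 bbbbbbbbbbbbbbbbbbbbbbbbbbbbbbbbbbbbbbbbbbbbbbbbbbbooooo
154 ggkgbbbbbggggggggggggggggbgbbgbggbbbgbggbbbggbbbbbbooooo
155 kkkkbbbbbggggggggggggggggggggggggggggggggggkkgbbbbbooooo
156 kkkkbbbbbgggggggggggggggggggggggggkgkkkkgggggkbbbbbooooo
157 kkkggbbbgggggggggggggggggggggggkgkkkkkkkgbbbbbbbbbbooooo
158 gggggbbggggggggggggggggggggggggggggggggggbbbbbbbbboooooo
159 gggggbbggggggggggggggggggggggggggggggggggbbbbbbbbboooooo
160 gggggbbggggggggggggggggggggggggggggggggggbbbbbbbbboooooo
161 gggggbbggggggggggggggggggggggggggggggggggbbbbbbbbboooooo
162 gggggbbggggggggggggggggggggggggggggggggggbbbbbbbbbbooooo
163 gggggbbgggggggggggggggggggggggggggggggggggggggbbbbbooooo
164 gggggbbggggggggggggggggggggggggggggggggggggggggbbbbooooo
165 gggggbbgggggggggggggggggggggggggggg
[... 2859 characters left out ...]
ggggggggggggggggggggggkgggggg
213 ggggbbbggggggggggggggggggggggggggggggggggbbbbbggkkgggggg
214 ggggbbbggggggggggggggggggggggggggggggggggbbbbbgkkkgggggg
215 ggggbbbggggggggggggggggggggggggggggggggggbbbbbgkkkgggggg
216 bbbbbbbbbbbbbbbbbbbbbbbbbbbbbbbbbggbbggbbbbbbbbgkkgggggg
217 bbbbbbbbbbbbbbbbbbbbbbbbbbbbbbbbbbbbbbbbbbbbbbbgkggggggg
218 bbbbbbbbbbbbbbbbbbbbbbbbbbbbbbbbbbbbbbbbbbbbbbgggggggggg
219 bbbbbbbbbbbbbbbbbbbbbbbbbbbbbbbbbbbbbbbbbbbbbbgkkggggggg
220 bbbbbbbbbbbbbbbbbbbbbbbbbbbbbbbbbbbbbbbbbbbbbggkkggggggg
221 bbbbbbbbbbbbbbbbbbbbbbbbbbbbbbbbbbbbbbbbbbbbbbgkkggggggg
222 oooooooooooooooooooooooooooooooooooooooooooobbgkgggggggg
223 oooooooooooooooooooooooooooooooooooooooooooobbgkgggggggg
```

```bash
python3 -m inch '[{"slide":[0,0,-0.04],"yaw":0},{"slide":[0,0,-0.08],"yaw":0},{"slide":[0,0,-0.115],"yaw":0},{"slide":[0,0,-0.133],"yaw":0},{"slide":[0,0,-0.133],"yaw":0}]'; python3 -m inch '[{"slide":[0,0,0],"yaw":0},{"slide":[0,0,0],"yaw":0},{"slide":[0,0,0],"yaw":0}]' 57 30;python3 -m inch '[{"slide":[0,0,0],"yaw":0},{"slide":[0,0,0],"yaw":0},{"slide":[0,0,0],"yaw":0}]' 56 20;python3 -m inch '[{"slide":[0,0,0],"yaw":0},{"slide":[0,0,0],"yaw":0},{"slide":[0,0,0],"yaw":0}]' 55 20
cat > dump.py <<'E'
from h import *
import sys
def dump(n,x0,x1,y0,y1):
    f=snap(n)['frame'].astype(int)
    for v in range(y0,y1): print(v,''.join('W' if q.min()>185 else 'k' if q.max()<80 else 'b' if (q[0]-q[2]>45 and q[0]<175) else 'o' if q[0]-q[2]>45 else 'g' for q in f[v,x0:x1]))
dump(sys.argv[1],*map(int,sys.argv[2:]))
E
python3 -c "
from h import *
print(w2pix(load('scene'),[.417,-.16,.1]))"
```

```text
clock: 22.22
position: [0.4158, -0.1585, 0.0667]
ee_rot: [0.004, 1.0, 0.0, -0.004]
ft_force: [-0.9, -1.1, -1.0]
grip_width: 0.765
grasp_force: 89.4
clock: 22.47
position: [0.4198, -0.1598, 0.0725]
ee_rot: [0.005, 1.0, -0.0, 0.001]
ft_force: [0.1, -0.3, -1.7]
grip_width: 0.779
grasp_force: 30.9
clock: 22.72
position: [0.4189, -0.1597, 0.0717]
ee_rot: [0.005, 1.0, 0.0, 0.001]
ft_force: [0.5, 0.4, -2.0]
grip_width: 0.784
grasp_force: 17.3
clock: 22.97
position: [0.4182, -0.1597, 0.071]
ee_rot: [0.005, 1.0, 0.0, -0.0]
ft_force: [-1.0, -0.7, -2.5]
grip_width: 0.784
grasp_force: 1.6
[223.79482677 161.04367442]
```

```bash
python3 dump.py scene 200 250 140 192
```

```text
140 oobkkkgboooobgkkkkkkkkkkkkkkkkkkgbooooggkkggWWWWWW
141 oobkkkgbooooogkkkkkkkkkkkkkkkkkkgboooWWgkkgWWWWWWW
142 oobgkkgbooooogkkkkkkkkkkkkkkkkkkkboooWWgkkgWWWWWWW
143 ooogkkgboooobgkkkkkkkkkkkkkkkkkkkgbooWWgkkgWWWWWWW
144 ooogkkkboooobkkkkkkkkkkkkkkkkkkkkkboooWgkkgWWWWWWW
145 ooobkkkboooogkkkgbbggbbbbbbbbgkkkkgbooggkkgWWWWWWW
146 ooobkkkbooobkkkgboooooooooooobgkkkkgbgggkkgggggggg
147 ooobkkkgbobgkkkboooooooooooooobgkkkkgggkkkgggggggg
148 ooobgkkkgggkkkgbooooooooooooooobgkkkkkkkkkgbobooob
149 oooogkkkkkkkkkbooooooooooooooooobkkkkkkkkgbooooooo
150 oooobkkkkkkkkgoooooooooooooooooobgkkkkkggbbooooooo
151 oooobggggkkkkgoooooooggggoooooooobkkkgbbbboooooooo
152 oooooooobgkkkgooooogggggggggWWooobgkkboooooooooooo
153 oooooooooogkkgoooggggggggggggWWWobgkkboooooooooooo
154 oooooooooogkggooWgggggggggggggWWWggggboooooooooooo
155 oooooooooogkgggWggggggggggggggWWWWgggboooooooooooo
156 oooooooooogkgggWggggggggggggggWWWWggkboooooooooooo
157 ooooooobbbgkgggggggggggggggggggWWWgggboooooooooooo
158 ooooooooobgkgggggggggggggggggggWWWggkboooooooooooo
159 oooooooooobkgggggggggggggggggggWWWgggboooooooooooo

[... 1059 characters left out ...]
oooobkkkkkkkkkkkkkkkgbbbbbbbbgkkkkkkkkkk
180 ggggggggbooooobkkkkkkkkkkkkkkkgbbbbbbbbgkkkkkkkkkk
181 ggggggggbooooobkkkkkkkkkkkkkkkgbbbbbbbggkkkkkkkkkk
182 ggggggggbooooobgkkkkkkkkkkkkkkgbbbbbbbbgkkkkkkkkkk
183 ggggggggbooooobgkkkkkkkkkkkkkkgbbbbgbbggkkkkkkkkkk
184 ggggggggbooooobgkkkkkkkkkkkkkkgbbbbggbbgkkkkkkkkkk
185 ggggggggbooooobgkkkkkkkkkkkkkkggbbbbbbggkkkkkkkkkk
186 ggggggggbooooobbkkkkkkkkkkkkkkgbbbbbbbbgkkkkkkkkkk
187 ggggggggboooooobkkkkkkkkkkkkkkggbbbbbbbgkkkkkkkkkk
188 ggggggggboooooobkkkkkkkkkkkkkkggbbbbbbggkkkkkkkkkk
189 ggggggggboooooobkkkkkkkkkkkkkkkgbbbbbbggkkkkkkkkkk
190 ggggggggboooooobkkkkkkkkkkkkkkggbbbbbbbgkkkkkkkkkk
191 ggggggggboooooobkkkkkkkkkkkkkkggbbbbgbbgkkkkkkkkkk
```

```bash
python3 - <<'E'
from h import *
s=load('scene'); f=s['frame']; print(f[148:166,222:225].mean(axis=(1,2)).round(),f[148:166,216:219].mean(axis=(1,2)).round())
for z in(.095,.105,.115,.125): print(z,w2pix(s,[.384,-.16,z]).round(1),w2pix(s,[.452,-.16,z]).round(1))
c=snap('top'); print(w2pix(c,[.418,-.16,.1]),w2pix(c,[.384,-.16,.1]),w2pix(c,[.35,-.16,.05]))
E
python3 dump.py top 270 320 225 290
```

```text
[166. 169. 181. 193. 183. 162. 155. 154. 155. 155. 155. 154. 155. 157.
 154. 153. 137. 111.] [172. 179. 184. 187. 197. 204. 190. 167. 154. 149. 148. 147. 145. 150.
 158. 162. 148. 114.]
0.095 [224.1 157.9] [223.7 167.2]
0.105 [223.9 155.4] [223.5 164.6]
0.115 [223.8 152.9] [223.3 162. ]
0.125 [223.6 150.4] [223.2 159.4]
[304.0236528 248.1581795] [304.28342377 262.39983203] [302.56366464 276.22594694]
225 bbbbbbbbbbbbbbbbboooooooobgggggggggggggggggggggggg
226 bbbbbbbbbbbbbbbbbbboooooobggggggggggggggWWgggWgWgg
227 bbbbbbbbbbbbbbbbbbbbbooobbggggggggggggggWWgggWgWWg
228 bbbbbbbbbbbbbbbbbbbbbbbbbgggggggggggggggggggWWWWWW
229 bbbbbbbbbbbbbbbbbbbbbbbbggggggggggggggggggggWWWWWW
230 bbbbbbbbbbbbbbbbbbbbbbggggggggggggggggggggggWWWWWW
231 bbbbbbbbbbbbbbbbbbbbbbgggggggggggggggggggggWWWWWWW
232 bbbbbbbbbbbbbbbbbbbbbggggggggggggggggggggggWWWWWWW
233 bbbbbbbbbbbbbbbbbbbbbggggggggggggggggggggggWWWWWWW
234 bbbbbbbbbbbbbbbbbbbbbgggggggggggggggggggggWWWWWWWW
235 bbbbbbbbbbbbbbbbbbbbggggggggggggggggggggggWWWWWWWW
236 bbbbbbbbbbbbbbbbbbbbgggggggggggggggggggggWWWWWWWWW
237 bbbbbbbbbbbbbbbbbbbbbggggggggggg
[... 2178 characters left out ...]
oobggggggggggggggggggggggggggggggggggggg
278 oooooooooooobggggggggggggggggggggggggggggggggggggg
279 oooooooooooobggggggggggggggggggggggggggggggggggggg
280 oooooooooooobggggggggggggggggggggggggggggggggggggg
281 oooooooooooobggggggggggggggggggggggggggggggggggggg
282 oooooooooooooggggggggggggggggggggggggggggggggggggg
283 ooooooooooooobgggggggggggggggggggggggggggggggggggg
284 oooooooooooooggggggggggggggggggggggggggggggggggggg
285 oooooooooooobggggggggggggggggggggggggggggggggggggg
286 oooooooooooobggggggggggggggggggggggggggggggggggggg
287 oooooooooooobggggggggggggggggggggggggggggggggggggg
288 ooooooooooobgggggggggggggggggggggggggggggggggggggg
289 ooooooooooobgggggggggggggggggggggggggggggggggggggg
```

```bash
python3 -m inch '[{"slide":[0,0,-0.006],"yaw":0},{"slide":[0,0,-0.012],"yaw":0},{"slide":[0,0,-0.012],"yaw":0}]';python3 -m inch '[{"slide":[0,0,-0.004],"yaw":0},{"slide":[0,0,-0.004],"yaw":0}]';python3 -m inch '[{"slide":[0,0,-0.004],"yaw":0},{"slide":[0,0,-0.004],"yaw":0}]';python3 -m inch '[{"slide":[0,0,-0.004],"yaw":0},{"slide":[0,0,-0.004],"yaw":0}]'
python3 - <<'E'
from h import *
s=snap('scene'); f=s['frame']; print(f[148:170,222:225].mean(axis=(1,2)).round(),f[148:170,216:219].mean(axis=(1,2)).round())
E
```

```text
clock: 23.37
position: [0.4179, -0.1597, 0.0579]
ee_rot: [0.005, 1.0, -0.0, -0.001]
ft_force: [0.5, -0.5, -0.6]
grip_width: 0.785
grasp_force: 0.6
clock: 23.53
position: [0.418, -0.1597, 0.0543]
ee_rot: [0.005, 1.0, -0.0, -0.0]
ft_force: [-1.1, -0.8, -0.4]
grip_width: 0.786
grasp_force: 0.6
clock: 23.7
position: [0.4181, -0.1597, 0.0505]
ee_rot: [0.005, 1.0, 0.0, -0.0]
ft_force: [-0.5, -0.6, -0.4]
grip_width: 0.787
grasp_force: 0.7
clock: 23.87
position: [0.4182, -0.1597, 0.0465]
ee_rot: [0.005, 1.0, 0.0, -0.0]
ft_force: [-1.1, -1.2, 0.9]
grip_width: 0.784
grasp_force: 0.9
[ 46.  43.  50.  74. 115. 155. 172. 175. 179. 184. 189. 196. 195. 167.
 159. 156. 140. 111. 104. 108. 109. 100.] [ 46.  45.  53.  81. 123. 152. 172. 182. 180. 160. 173. 170. 160. 162.
 155. 148. 134. 110. 100. 107. 111. 106.]
```

```bash
python3 -m inch '[{"slide":[0,0,0],"yaw":0},{"slide":[0,0,0],"yaw":0},{"slide":[0,0,0],"yaw":0},{"slide":[0,0,0],"yaw":0},{"slide":[0,0,0.02],"yaw":0},{"slide":[0,0,0.05],"yaw":0},{"slide":[0,0,0.09],"yaw":0},{"slide":[0,0,0.13],"yaw":0},{"slide":[0,0.04,0.16],"yaw":0},{"slide":[0,0.08,0.17],"yaw":0},{"slide":[0,0.12,0.17],"yaw":0},{"slide":[0,0.16,0.17],"yaw":0},{"slide":[0,0.20,0.17],"yaw":0},{"slide":[0,0.24,0.17],"yaw":0},{"slide":[0,0.28,0.17],"yaw":0},{"slide":[0,0.32,0.17],"yaw":0},{"slide":[0,0.36,0.17],"yaw":0},{"slide":[0,0.36,0.17],"yaw":0}]' 0
python3 dump.py top 285 325 225 275; python3 - <<'E'
from h import *
c=load('top')
for s in sticks(c): print(np.round(s,3))
E
```

```text
clock: 25.42
position: [0.4166, 0.2082, 0.2168]
ee_rot: [0.0, 1.0, 0.001, -0.0]
ft_force: [-1.4, -0.2, -0.2]
grip_width: 0.999
grasp_force: 0.0
225 oooooooooooooooooooooooooooooooooooooooo
226 bbbooooooooooooooooooooooooooooooooooooo
227 bbbbbboooooooooooooooooooooooooooooooooo
228 bbbbbbbbooooooooooggWWWWWWggoooooooooooo
229 bbbbbbbbbbbboooogWWWWWWgWWWWWgoooooooooo
230 bbbbbbbbbbbbbbgWWWWWggggggggWWgooooooooo
231 bbbbbbbbbbbbggWWWWgggggggggggWWWoooooooo
232 bbbbbbbbbbbggWWWgggggggggggggggWWooooooo
233 bbbbbbbbbbggWWWgggggggggggggggggWgoooooo
234 bbbbbbbbbggWWWgggggggggggggggggggWWooooo
235 bbbbbbbbbggWWgggggggggggggggggggggWgoooo
236 bbbbbbbbggWWggggggggggggggggggggggggoooo
237 bbbbbbbbggWWgggggggggggggggggggggggWoooo
238 bbbbbbbbggWggggggggggggggggggggggggggooo
239 bbbbbbbggWWgggggggggggggggggggggggggWooo
240 bbbbbbbggWWgggggggggggggggggggggggggWooo
241 bbbbbbbggWWgggggggggggggggggggggggggWooo
242 bbbbbbbggWWgggggggggggggggggggggggggWooo
243 bbbbbbbggWWgggggggggggggggggggggggggWooo
244 bbbbbbbggWWgggggggggggggggggggggggggWooo
245 bbbbbbbggWWgggggggggggggggggggggggggWooo
246 bbbbbbb
[... 955 characters left out ...]
ooooooooooooooooooooooo
268 oooooooooooooooooooooooooooooooooooooooo
269 oooooooooooooooooooooooooooooooooooooooo
270 oooooooooooooooooooooooooooooooooooooooo
271 oooooooooooooooooooooooooooooooooooooooo
272 oooooooooooooooooooooooooooooooooooooooo
273 oooooooooooooooooooooooooooooooooooooooo
274 oooooooooooooooooooooooooooooooooooooooo
[ 1.19892e+02  1.65959e+02  6.43000e-01  3.28000e-01  1.41000e-01
  2.60000e-02 -1.47300e+00]
[ 3.76601e+02  1.74592e+02  6.16000e-01 -3.68000e-01  2.50000e-02
  1.38000e-01  1.41300e+00]
[1.20533e+02 1.98986e+02 5.52000e-01 3.21000e-01 2.50000e-02 1.42000e-01
 1.50500e+00]
[1.22034e+02 3.20868e+02 2.37000e-01 3.03000e-01 2.40000e-02 2.98000e-01
 4.39000e-01]
```

```bash
python3 -c "
from h import *
print(get_obs()['joint_pos'].round(2))"
```

```text
[-0.6  -0.03  0.05  1.86  0.    1.31  1.01]
```

```bash
python3 -m inch '[{"slide":[0.226,0.120,-0.06],"yaw":-1.47},{"slide":[0.226,0.120,-0.06],"yaw":-1.47},{"slide":[0.226,0.120,-0.06],"yaw":-1.47},{"slide":[0.226,0.120,-0.06],"yaw":-1.47},{"slide":[0.226,0.120,-0.06],"yaw":-1.47},{"slide":[0.226,0.120,-0.06],"yaw":-1.47},{"slide":[0.226,0.120,-0.06],"yaw":-1.47},{"slide":[0.226,0.120,-0.06],"yaw":-1.47},{"slide":[0.226,0.120,-0.06],"yaw":-1.47},{"slide":[0.226,0.120,-0.06],"yaw":-1.47},{"slide":[0.226,0.120,-0.06],"yaw":-1.47},{"slide":[0.226,0.120,-0.06],"yaw":-1.47},{"slide":[0.226,0.120,-0.06],"yaw":-1.47},{"slide":[0.226,0.120,-0.06],"yaw":-1.47}]' 115 30; python3 -m inch '[{"slide":[0,0,-0.04],"yaw":0},{"slide":[0,0,-0.08],"yaw":0},{"slide":[0,0,-0.12],"yaw":0},{"slide":[0,0,-0.135],"yaw":0},{"slide":[0,0,-0.135],"yaw":0},{"slide":[0,0,-0.135],"yaw":0}]'
```

```text
clock: 26.63
position: [0.6446, 0.3195, 0.157]
ee_rot: [0.673, 0.739, -0.0, 0.0]
ft_force: [0.4, 0.3, -0.5]
grip_width: 0.552
grasp_force: 0.0
clock: 27.13
position: [0.6449, 0.3202, 0.023]
ee_rot: [0.674, 0.739, 0.0, 0.0]
ft_force: [-0.1, -0.5, 1.2]
grip_width: 0.546
grasp_force: 0.0
```

```bash
python3 -m inch '[{"slide":[-0.002,0.007,-0.008],"yaw":0},{"slide":[-0.002,0.007,-0.012],"yaw":0},{"slide":[-0.002,0.007,-0.012],"yaw":0}]';python3 -m inch '[{"slide":[0,0,-0.005],"yaw":0},{"slide":[0,0,-0.005],"yaw":0}]';python3 -m inch '[{"slide":[0,0,-0.005],"yaw":0},{"slide":[0,0,-0.005],"yaw":0}]'
python3 - <<'E'
from h import *
s=snap('scene'); p=w2pix(s,[.643,.328,.0]); print(p)
E
python3 dump.py scene 350 410 185 240
```

```text
clock: 27.38
position: [0.6424, 0.3287, 0.0107]
ee_rot: [0.674, 0.739, 0.001, -0.0]
ft_force: [-0.1, -0.0, -0.1]
grip_width: 0.548
grasp_force: 0.0
clock: 27.55
position: [0.6424, 0.3272, 0.0048]
ee_rot: [0.674, 0.739, -0.0, 0.0]
ft_force: [-0.2, -0.2, -0.4]
grip_width: 0.55
grasp_force: 0.0
clock: 27.72
position: [0.6421, 0.327, -0.0008]
ee_rot: [0.674, 0.739, -0.0, -0.0]
ft_force: [0.1, -1.0, 0.1]
grip_width: 0.55
grasp_force: 0.0
[377.14152705 217.15360766]
185 oooooooooooooooobooobgkgggkkkkkkkkkkkkkkkkgboooooooooooooooo
186 ooooooooooooooobbooobgkgggkkkkkkkkkkkkkkkkgboooooooooooooooo
187 oooooooooooooooooooobgkggkkkkkkkkkkkkkkkkkgboooooooooooooooo
188 oooooooooooooooooooobgkkkkkkkkkkkkkkkkkkkkgboooooooooooooooo
189 oooooooooooooooooooobgkkkkkkkkkkkkkkkkkkkkgboooooooooooooooo
190 oooooooooooooooooooobgkkkkkkkkkkkkkkkkkggggboooooooooooooooo
191 oooooooooooooooooooobbgkkkkkkkkkkkkkkkkggggooooooooooooooooo
192 oooooooooooooooooooooobgkkkkkkkkkkkkkkgggggooooooooooooooooo
193 oooooooooooooooooooooobgkkkkkkkkkkkkkkggggggoooooooooooooooo
194 oooooooooooooooooooooobgkkkkkkkkkkkkkkggggggbb
[... 2239 characters left out ...]
oooooooooooooooooooooooooooooooooooooooooobbbbbgbb
230 ggbgbbbbbbboooooooooooooooooooooooooooooooooooooooooobbbbbbb
231 bbgbgbbbbbbbbbbbooooooooooooooooooooooooooooooooooooooobbbbb
232 bggbggggbggbbbbbbbbbooooooooooooooooooooooooooooooooooooobbb
233 bbgbbgbgbggbggbbbbbbbbbbbooooooooooooooooooooooooooooooooooo
234 bbbgbbgbbbgbbgggggbggbbbbbbboooooooooooooooooooooooooooooooo
235 bbbbbbbbgggbbbgbbgbgbgbbgbbbbbbbbooooooooooooooooooooooooooo
236 bbbbbbbbbbbbbbbbbbgbgbgbggbbgbbbbbbbbbbooooooooooooooooooooo
237 bbbbbbbbbbbbbbbbbbbbbbgbgbbbbbbbbbbbbbbbbbbboooooooooooooooo
238 bbbgbbbbbbgbbbbbbbbbbbbbbbbbbbbbbbbbbbbbbbbbbbbbbooooooooooo
239 gbbbbgbbbbbbbgbbbgbbbbbbbbbbbbbbbbbbbbbbbbbbbbbbbbbbbboooooo
```

```bash
python3 -m inch '[{"slide":[0,0,-0.004],"yaw":0},{"slide":[0,0,-0.004],"yaw":0}]';python3 -m inch '[{"slide":[0,0,-0.004],"yaw":0},{"slide":[0,0,-0.004],"yaw":0}]'; python3 -m inch '[{"slide":[0,0,0],"yaw":0},{"slide":[0,0,0],"yaw":0},{"slide":[0,0,0],"yaw":0},{"slide":[0,0,0],"yaw":0},{"slide":[0,0,0],"yaw":0}]' 255 30;
```

```text
clock: 27.98
position: [0.6422, 0.3271, -0.0046]
ee_rot: [0.674, 0.739, -0.0, -0.0]
ft_force: [-0.0, 0.5, -0.0]
grip_width: 0.549
grasp_force: 0.0
clock: 28.15
position: [0.642, 0.3271, -0.0088]
ee_rot: [0.674, 0.739, -0.0, -0.0]
ft_force: [0.1, 0.2, 0.6]
grip_width: 0.549
grasp_force: 0.0
clock: 28.57
position: [0.6425, 0.3273, -0.0079]
ee_rot: [0.674, 0.739, 0.0, 0.0]
ft_force: [0.2, 0.4, 1.2]
grip_width: 0.291
grasp_force: 29.5
```

```bash
python3 -m inch '[{"slide":[0,0,0.04],"yaw":0},{"slide":[0,0,0.08],"yaw":0},{"slide":[-0.01,0,0.11],"yaw":-0.05},{"slide":[-0.017,-0.04,0.12],"yaw":-0.107},{"slide":[-0.017,-0.08,0.12],"yaw":-0.107},{"slide":[-0.017,-0.12,0.12],"yaw":-0.107},{"slide":[-0.017,-0.16,0.12],"yaw":-0.107},{"slide":[-0.017,-0.20,0.12],"yaw":-0.107},{"slide":[-0.017,-0.24,0.12],"yaw":-0.107},{"slide":[-0.017,-0.275,0.12],"yaw":-0.107},{"slide":[-0.017,-0.275,0.12],"yaw":-0.107},{"slide":[-0.017,-0.275,0.12],"yaw":-0.107},{"slide":[-0.017,-0.275,0.08],"yaw":-0.107},{"slide":[-0.017,-0.275,0.05],"yaw":-0.107},{"slide":[-0.017,-0.275,0.03],"yaw":-0.107},{"slide":[-0.017,-0.275,0.014],"yaw":-0.107},{"slide":[-0.017,-0.275,0.014],"yaw":-0.107}]'
python3 -m inch '[{"slide":[0,0,0],"yaw":0},{"slide":[0,0,0],"yaw":0},{"slide":[0,0,0],"yaw":0},{"slide":[0,0,0.03],"yaw":0},{"slide":[0,0,0.07],"yaw":0},{"slide":[0,0,0.11],"yaw":0},{"slide":[0,0,0.14],"yaw":0}]' 160 30
```

```text
clock: 29.98
position: [0.6228, 0.054, 0.0022]
ee_rot: [0.712, 0.702, -0.002, -0.002]
ft_force: [-1.0, -1.0, -0.5]
grip_width: 0.29
grasp_force: 29.8
clock: 30.57
position: [0.6266, 0.0523, 0.151]
ee_rot: [0.713, 0.701, 0.002, 0.001]
ft_force: [0.7, -0.3, -0.2]
grip_width: 0.374
grasp_force: 0.0
```

```bash
python3 - <<'E'
from h import *
c=snap('top')
for s in sticks(c): print(np.round(s,3))
E
python3 -m inch '[{"slide":[-0.02,0.04,0.0],"yaw":-0.049},{"slide":[-0.04,0.08,0.0],"yaw":-0.049},{"slide":[-0.06,0.12,0.0],"yaw":-0.049},{"slide":[-0.0745,0.16,0.0],"yaw":-0.049},{"slide":[-0.0745,0.2,-0.0],"yaw":-0.049},{"slide":[-0.0745,0.235,-0.02],"yaw":-0.049},{"slide":[-0.0745,0.269,-0.04],"yaw":-0.049},{"slide":[-0.0745,0.269,-0.08],"yaw":-0.049},{"slide":[-0.0745,0.269,-0.08],"yaw":-0.049}]' 115 30
```

```text
[ 1.86426e+02  2.06882e+02  5.41000e-01  1.42000e-01  5.39000e-01
  2.20000e-02 -1.70000e-02]
[ 3.7637e+02  1.7441e+02  6.1700e-01 -3.6700e-01  2.4000e-02  1.3500e-01
  1.4240e+00]
[1.20505e+02 1.98912e+02 5.52000e-01 3.21000e-01 2.40000e-02 1.41000e-01
 1.51000e+00]
[1.14865e+02 2.65988e+02 3.74000e-01 3.27000e-01 2.40000e-02 1.41000e-01
 1.49000e+00]
[ 3.66516e+02  3.28178e+02  2.17000e-01 -3.25000e-01  2.31000e-01
  8.10000e-02 -1.27500e+00]
[ 3.56789e+02  3.50568e+02  1.62000e-01 -2.98000e-01  2.32000e-01
  7.20000e-02 -1.55900e+00]
clock: 31.37
position: [0.5463, 0.3232, 0.0596]
ee_rot: [0.728, 0.686, -0.004, -0.001]
ft_force: [-1.8, -1.7, -1.4]
grip_width: 0.549
grasp_force: 0.0
```

```bash
python3 -m inch '[{"slide":[0,0,0],"yaw":0},{"slide":[0,0,-0.03],"yaw":0},{"slide":[0,0,-0.06],"yaw":0},{"slide":[0,0,-0.078],"yaw":0},{"slide":[0,0,-0.078],"yaw":0},{"slide":[0,0,-0.078],"yaw":0}]'; python3 -m inch '[{"slide":[0,0,0],"yaw":0},{"slide":[0,0,0],"yaw":0},{"slide":[0,0,0],"yaw":0},{"slide":[0,0,0],"yaw":0},{"slide":[0,0,0],"yaw":0}]' 255 30
```

```text
clock: 31.87
position: [0.5525, 0.3206, -0.0096]
ee_rot: [0.73, 0.683, 0.001, 0.0]
ft_force: [0.3, 0.6, 0.7]
grip_width: 0.554
grasp_force: 0.0
clock: 32.28
position: [0.553, 0.3219, -0.0087]
ee_rot: [0.73, 0.684, 0.002, 0.0]
ft_force: [-0.0, -0.8, 7.7]
grip_width: 0.293
grasp_force: 29.2
```

```bash
python3 -m inch '[{"slide":[0,0,0.04],"yaw":0},{"slide":[0,0,0.08],"yaw":0},{"slide":[0.01,0,0.11],"yaw":0.04},{"slide":[0.02,-0.04,0.12],"yaw":0.045},{"slide":[0.03,-0.08,0.12],"yaw":0.045},{"slide":[0.03,-0.12,0.12],"yaw":0.045},{"slide":[0.03,-0.16,0.12],"yaw":0.045},{"slide":[0.03,-0.20,0.12],"yaw":0.045},{"slide":[0.03,-0.24,0.12],"yaw":0.045},{"slide":[0.03,-0.27,0.12],"yaw":0.045},{"slide":[0.03,-0.27,0.12],"yaw":0.045},{"slide":[0.03,-0.27,0.12],"yaw":0.045},{"slide":[0.03,-0.27,0.08],"yaw":0.045},{"slide":[0.03,-0.27,0.05],"yaw":0.045},{"slide":[0.03,-0.27,0.03],"yaw":0.045},{"slide":[0.03,-0.27,0.018],"yaw":0.045},{"slide":[0.03,-0.27,0.018],"yaw":0.045}]'
python3 -m inch '[{"slide":[0,0,0],"yaw":0},{"slide":[0,0,0],"yaw":0},{"slide":[0,0,0],"yaw":0},{"slide":[0,0,0.03],"yaw":0},{"slide":[0,0,0.07],"yaw":0},{"slide":[0,0,0.11],"yaw":0},{"slide":[0,0,0.14],"yaw":0},{"slide":[0,0,0.14],"yaw":0}]' 165 30
```

```text
clock: 33.7
position: [0.5797, 0.0525, 0.0044]
ee_rot: [0.714, 0.701, -0.001, -0.001]
ft_force: [-1.2, -0.2, -0.5]
grip_width: 0.289
grasp_force: 30.2
clock: 34.37
position: [0.5849, 0.0515, 0.1545]
ee_rot: [0.714, 0.7, 0.005, 0.003]
ft_force: [0.5, 0.2, 0.2]
grip_width: 0.356
grasp_force: 0.0
```

```bash
python3 -m inch '[{"slide":[-0.025,0.033,0],"yaw":-0.06},{"slide":[-0.05,0.066,0],"yaw":-0.06},{"slide":[-0.075,0.098,0],"yaw":-0.06},{"slide":[-0.1,0.13,0],"yaw":-0.06},{"slide":[-0.125,0.163,0],"yaw":-0.06},{"slide":[-0.15,0.196,0],"yaw":-0.06},{"slide":[-0.175,0.229,0],"yaw":-0.06},{"slide":[-0.2,0.262,0],"yaw":-0.06},{"slide":[-0.211,0.2755,0],"yaw":-0.06},{"slide":[-0.211,0.2755,0],"yaw":-0.06},{"slide":[-0.211,0.2755,-0.04],"yaw":-0.06},{"slide":[-0.211,0.2755,-0.08],"yaw":-0.06},{"slide":[-0.211,0.2755,-0.08],"yaw":-0.06}]' 120 30
python3 -c "
from h import *
c=snap('top')
for s in sticks(c): print(np.round(s,3))"
```

```text
clock: 35.45
position: [0.3676, 0.3234, 0.0609]
ee_rot: [0.735, 0.678, -0.004, 0.001]
ft_force: [-1.2, -1.8, -1.5]
grip_width: 0.533
grasp_force: 0.0
[ 2.18489e+02  1.71615e+02  6.26000e-01  5.80000e-02  1.38000e-01
  2.40000e-02 -1.54600e+00]
[ 3.76621e+02  1.74555e+02  6.16000e-01 -3.68000e-01  2.50000e-02
  1.38000e-01  1.41900e+00]
[2.195e+02 1.875e+02 5.820e-01 5.400e-02 1.370e-01 2.400e-02 1.567e+00]
[ 2.04280e+01  2.11604e+02  5.18000e-01  5.99000e-01  1.11000e-01
  1.06000e-01 -1.39800e+00]
[1.21473e+02 2.66838e+02 3.72000e-01 3.09000e-01 2.70000e-02 1.05000e-01
 1.50000e+00]
```

Sticks A and B lie in the bay. Next is stick C.

```bash
python3 -m inch '[{"slide":[0,0,0],"yaw":0},{"slide":[0,0,-0.03],"yaw":0},{"slide":[0,0,-0.06],"yaw":0},{"slide":[0,0,-0.081],"yaw":0},{"slide":[0,0,-0.081],"yaw":0},{"slide":[0,0,-0.081],"yaw":0}]'; python3 -m inch '[{"slide":[0,0,0],"yaw":0},{"slide":[0,0,0],"yaw":0},{"slide":[0,0,0],"yaw":0},{"slide":[0,0,0],"yaw":0},{"slide":[0,0,0],"yaw":0}]' 255 30
```

```text
clock: 36.0
position: [0.371, 0.3275, -0.0131]
ee_rot: [0.735, 0.678, 0.001, 0.0]
ft_force: [0.3, -0.5, 0.8]
grip_width: 0.533
grasp_force: 0.0
clock: 36.42
position: [0.3715, 0.3283, -0.0122]
ee_rot: [0.735, 0.678, 0.002, -0.0]
ft_force: [-0.8, -1.2, 7.9]
grip_width: 0.293
grasp_force: 29.3
```

```bash
python3 -m inch '[{"slide":[0,0,0.04],"yaw":0},{"slide":[0,0,0.08],"yaw":0},{"slide":[0,0,0.12],"yaw":0},{"slide":[0.018,-0.03,0.13],"yaw":0.04},{"slide":[0.037,-0.06,0.13],"yaw":0.06},{"slide":[0.056,-0.09,0.13],"yaw":0.06},{"slide":[0.075,-0.12,0.13],"yaw":0.06},{"slide":[0.094,-0.15,0.13],"yaw":0.06},{"slide":[0.113,-0.18,0.13],"yaw":0.06},{"slide":[0.132,-0.21,0.13],"yaw":0.06},{"slide":[0.151,-0.24,0.13],"yaw":0.06},{"slide":[0.17,-0.276,0.13],"yaw":0.06},{"slide":[0.17,-0.276,0.13],"yaw":0.06},{"slide":[0.17,-0.276,0.12],"yaw":0.06},{"slide":[0.17,-0.276,0.085],"yaw":0.06},{"slide":[0.17,-0.276,0.05],"yaw":0.06},{"slide":[0.17,-0.276,0.03],"yaw":0.06},{"slide":[0.17,-0.276,0.022],"yaw":0.06},{"slide":[0.17,-0.276,0.022],"yaw":0.06}]'
python3 -m inch '[{"slide":[0,0,0],"yaw":0},{"slide":[0,0,0],"yaw":0},{"slide":[0,0,0],"yaw":0},{"slide":[0,0,0.03],"yaw":0},{"slide":[0,0,0.07],"yaw":0},{"slide":[0,0,0.11],"yaw":0},{"slide":[0,0,0.14],"yaw":0},{"slide":[0,0,0.14],"yaw":0}]' 165 30
```

```text
clock: 38.0
position: [0.5386, 0.0517, 0.0059]
ee_rot: [0.714, 0.7, -0.001, -0.001]
ft_force: [0.2, -0.2, -0.6]
grip_width: 0.293
grasp_force: 30.5
clock: 38.67
position: [0.5438, 0.0512, 0.155]
ee_rot: [0.714, 0.7, 0.005, 0.003]
ft_force: [1.5, -0.5, -0.6]
grip_width: 0.352
grasp_force: 0.0
```

```bash
python3 -m inch '[{"slide":[0,-0.04,0],"yaw":-0.03},{"slide":[0,-0.08,0],"yaw":-0.06},{"slide":[0,-0.12,0],"yaw":-0.1},{"slide":[0,-0.16,0],"yaw":-0.132},{"slide":[0.01,-0.2,0],"yaw":-0.132},{"slide":[0.02,-0.24,0],"yaw":-0.132},{"slide":[0.035,-0.28,0],"yaw":-0.132},{"slide":[0.05,-0.32,0],"yaw":-0.132},{"slide":[0.06,-0.36,0],"yaw":-0.132},{"slide":[0.0727,-0.4,0],"yaw":-0.132},{"slide":[0.0727,-0.419,0],"yaw":-0.132},{"slide":[0.0727,-0.419,0],"yaw":-0.132},{"slide":[0.0727,-0.419,-0.04],"yaw":-0.132},{"slide":[0.0727,-0.419,-0.08],"yaw":-0.132},{"slide":[0.0727,-0.419,-0.08],"yaw":-0.132}]' 115 30
python3 -c "
from h import *
c=snap('top')
for s in sticks(c): print(np.round(s,3))"
python3 -m inch '[{"slide":[0,0,0],"yaw":0},{"slide":[0,0,-0.03],"yaw":0},{"slide":[0,0,-0.06],"yaw":0},{"slide":[0,0,-0.081],"yaw":0},{"slide":[0,0,-0.081],"yaw":0},{"slide":[0,0,-0.081],"yaw":0}]'; python3 -m inch '[{"slide":[0,0,0],"yaw":0},{"slide":[0,0,0],"yaw":0},{"slide":[0,0,0],"yaw":0},{"slide":[0,0,0],"yaw":0},{"slide":[0,0,0],"yaw":0}]' 255 30
```

```text
clock: 39.92
position: [0.6095, -0.3649, 0.0598]
ee_rot: [0.759, 0.652, -0.001, -0.005]
ft_force: [-0.7, 0.1, -1.5]
grip_width: 0.551
grasp_force: 0.0
[3.42260e+01 1.51379e+02 6.87000e-01 5.76000e-01 2.80000e-02 2.05000e-01
 1.46600e+00]
[2.195e+02 1.875e+02 5.820e-01 5.400e-02 1.370e-01 2.400e-02 1.567e+00]
[2.195e+02 2.025e+02 5.420e-01 5.400e-02 1.360e-01 2.400e-02 1.568e+00]
clock: 40.47
position: [0.6137, -0.3686, -0.0115]
ee_rot: [0.759, 0.652, 0.0, 0.001]
ft_force: [0.1, 0.1, 0.5]
grip_width: 0.547
grasp_force: 0.0
clock: 40.88
position: [0.6145, -0.3693, -0.0103]
ee_rot: [0.759, 0.651, 0.001, 0.002]
ft_force: [-0.9, 0.2, 6.8]
grip_width: 0.293
grasp_force: 29.5
```

```bash
python3 -m inch '[{"slide":[0,0,0.04],"yaw":0},{"slide":[0,0,0.08],"yaw":0},{"slide":[0,0,0.12],"yaw":0},{"slide":[0,0.04,0.14],"yaw":0.04},{"slide":[-0.01,0.08,0.14],"yaw":0.08},{"slide":[-0.02,0.12,0.14],"yaw":0.132},{"slide":[-0.0325,0.16,0.14],"yaw":0.132},{"slide":[-0.0325,0.2,0.14],"yaw":0.132},{"slide":[-0.0325,0.24,0.14],"yaw":0.132},{"slide":[-0.0325,0.28,0.14],"yaw":0.132},{"slide":[-0.0325,0.32,0.14],"yaw":0.132},{"slide":[-0.0325,0.36,0.14],"yaw":0.132},{"slide":[-0.0325,0.4,0.14],"yaw":0.132},{"slide":[-0.0325,0.42,0.14],"yaw":0.132},{"slide":[-0.0325,0.42,0.14],"yaw":0.132},{"slide":[-0.0325,0.42,0.11],"yaw":0.132},{"slide":[-0.0325,0.42,0.075],"yaw":0.132},{"slide":[-0.0325,0.42,0.05],"yaw":0.132},{"slide":[-0.0325,0.42,0.035],"yaw":0.132},{"slide":[-0.0325,0.42,0.035],"yaw":0.132}]'; python3 -m inch '[{"slide":[0,0,0],"yaw":0},{"slide":[0,0,0],"yaw":0}]'
python3 -m inch '[{"slide":[0,0,0],"yaw":0},{"slide":[0,0,0],"yaw":0},{"slide":[0,0,0],"yaw":0},{"slide":[0,0,0.03],"yaw":0},{"slide":[0,0,0.07],"yaw":0},{"slide":[0,0,0.11],"yaw":0},{"slide":[-0.04,0,0.14],"yaw":0},{"slide":[-0.08,0,0.16],"yaw":0},{"slide":[-0.12,0,0.16],"yaw":0},{"slide":[-0.16,0,0.16],"yaw":0},{"slide":[-0.16,0,0.16],"yaw":0}]' 165 30
```

```text
clock: 42.55
position: [0.5787, 0.0508, 0.0193]
ee_rot: [0.714, 0.7, -0.001, -0.001]
ft_force: [-1.0, -0.3, -0.6]
grip_width: 0.296
grasp_force: 30.1
clock: 42.72
position: [0.5816, 0.0514, 0.0232]
ee_rot: [0.714, 0.7, 0.001, 0.001]
ft_force: [-0.3, -0.2, 0.2]
grip_width: 0.289
grasp_force: 30.1
clock: 43.63
position: [0.4153, 0.0516, 0.1815]
ee_rot: [0.714, 0.7, 0.001, -0.001]
ft_force: [0.1, 0.4, 0.3]
grip_width: 0.353
grasp_force: 0.0
```

My last picture will check the packing and the upright cup.

```bash
python3 - <<'E'
from h import *
c=snap('top','pack.png',(90,125,400,290),2.5)
for s in sticks(c): print(np.round(s,3))
E
```

```text
[ 2.18490e+02  1.71619e+02  6.26000e-01  5.80000e-02  1.38000e-01
  2.40000e-02 -1.54800e+00]
[2.19003e+02 1.85870e+02 5.87000e-01 5.60000e-02 2.50000e-02 1.40000e-01
 1.54500e+00]
[2.270e+02 2.025e+02 5.420e-01 3.400e-02 9.600e-02 2.400e-02 1.568e+00]
[6.000e+00 2.475e+02 4.220e-01 6.310e-01 2.240e-01 3.500e-02 9.400e-02]
```

View pics/pack.png

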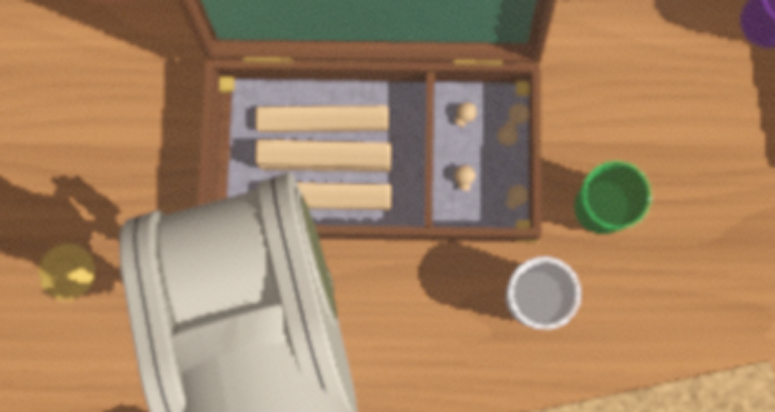

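```bash
python3 -m inch '[{"slide":[0,0,0.04],"yaw":0.12},{"slide":[0,0,0.08],"yaw":0.24},{"slide":[0,0,0.12],"yaw":0.36},{"slide":[0.03,-0.005,0.145],"yaw":0.48},{"slide":[0.06,-0.01,0.145],"yaw":0.6},{"slide":[0.09,-0.015,0.145],"yaw":0.72},{"slide":[0.12,-0.02,0.145],"yaw":0.84},{"slide":[0.15,-0.025,0.145],"yaw":0.96},{"slide":[0.18,-0.03,0.145],"yaw":1.08},{"slide":[0.21,-0.035,0.145],"yaw":1.2},{"slide":[0.24,-0.04,0.145],"yaw":1.32},{"slide":[0.27,-0.045,0.145],"yaw":1.44},{"slide":[0.30,-0.051,0.145],"yaw":1.56},{"slide":[0.308,-0.051,0.145],"yaw":1.577},{"slide":[0.308,-0.051,0.145],"yaw":1.577},{"slide":[0.308,-0.051,0.145],"yaw":1.577}]' 0 40
python3 -m inch '[{"slide":[0,0,0],"yaw":0},{"slide":[0,0,0],"yaw":0}]'
```

```text
clock: 45.02
position: [0.7286, 0.0004, 0.3251]
ee_rot: [0.008, 1.0, -0.0, -0.0]
ft_force: [-0.7, -0.6, -0.0]
grip_width: 1.002
grasp_force: 0.0
clock: 45.18
position: [0.7277, 0.0011, 0.327]
ee_rot: [0.007, 1.0, 0.0, 0.001]
ft_force: [0.3, 0.5, 0.3]
grip_width: 1.0
grasp_force: 0.0
```

```bash
python3 -m inch '[{"slide":[-0.004,0,-0.025],"yaw":0},{"slide":[-0.004,0,-0.05],"yaw":0},{"slide":[-0.004,0,-0.075],"yaw":0},{"slide":[-0.004,0,-0.077],"yaw":0},{"slide":[-0.004,0,-0.077],"yaw":0}]'; python3 -m inch '[{"slide":[0,0,0],"yaw":0},{"slide":[0,0,0],"yaw":0},{"slide":[0,0,0],"yaw":0},{"slide":[0,0,0],"yaw":0},{"slide":[0,0,0],"yaw":0},{"slide":[0,0,0],"yaw":0},{"slide":[0,0,0],"yaw":0},{"slide":[0,0,0],"yaw":0}]' 255 40
```

```text
clock: 45.6
position: [0.7231, 0.0016, 0.2488]
ee_rot: [0.007, 1.0, 0.0, -0.001]
ft_force: [-0.0, -0.1, -0.3]
grip_width: 0.999
grasp_force: 0.0
clock: 46.27
position: [0.7246, 0.0005, 0.2502]
ee_rot: [0.007, 1.0, -0.0, 0.001]
ft_force: [-0.2, -1.7, 6.7]
grip_width: 0.354
grasp_force: 39.4
```

```bash
python3 -m inch '[{"slide":[-0.014,0,0.003],"yaw":0},{"slide":[-0.035,0,0.005],"yaw":0},{"slide":[-0.055,0,0.005],"yaw":0},{"slide":[-0.076,0,0.003],"yaw":0},{"slide":[-0.096,0.0,-0.002],"yaw":0},{"slide":[-0.116,0.001,-0.008],"yaw":0},{"slide":[-0.135,0.001,-0.016],"yaw":0},{"slide":[-0.153,0.001,-0.026],"yaw":0},{"slide":[-0.17,0.001,-0.037],"yaw":0},{"slide":[-0.186,0.002,-0.051],"yaw":0},{"slide":[-0.2,0.002,-0.066],"yaw":0},{"slide":[-0.213,0.002,-0.082],"yaw":0},{"slide":[-0.224,0.002,-0.099],"yaw":0},{"slide":[-0.233,0.003,-0.118],"yaw":0},{"slide":[-0.241,0.003,-0.137],"yaw":0},{"slide":[-0.246,0.003,-0.156],"yaw":0},{"slide":[-0.249,0.003,-0.167],"yaw":0},{"slide":[-0.251,0.003,-0.18],"yaw":0},{"slide":[-0.251,0.003,-0.189],"yaw":0}]'; python3 -m inch '[{"slide":[0,0,-0.004],"yaw":0},{"slide":[0,0,-0.008],"yaw":0},{"slide":[0,0,-0.008],"yaw":0}]'
```

```text
clock: 47.85
position: [0.4678, 0.0046, 0.0577]
ee_rot: [0.007, 1.0, 0.0, -0.005]
ft_force: [-18.8, 3.4, 4.2]
grip_width: 0.352
grasp_force: 63.9
clock: 48.1
position: [0.4679, 0.0046, 0.0495]
ee_rot: [0.007, 1.0, 0.0, -0.005]
ft_force: [-15.7, 3.7, -0.7]
grip_width: 0.353
grasp_force: 63.1
```

```bash
python3 -m inch '[{"slide":[-0.002,0,-0.004],"yaw":0},{"slide":[-0.003,0,-0.004],"yaw":0}]'; python3 -m inch '[{"slide":[0,0,-0.004],"yaw":0},{"slide":[0,0,-0.004],"yaw":0}]'; python3 -m inch '[{"slide":[0,0,-0.004],"yaw":0},{"slide":[0,0,-0.004],"yaw":0}]'
```

```text
clock: 48.27
position: [0.4678, 0.0046, 0.0467]
ee_rot: [0.007, 1.0, 0.0, -0.002]
ft_force: [-3.4, 2.1, -2.1]
grip_width: 0.355
grasp_force: 63.1
clock: 48.43
position: [0.4686, 0.0046, 0.0442]
ee_rot: [0.007, 1.0, 0.001, -0.002]
ft_force: [-12.5, 2.4, 12.2]
grip_width: 0.355
grasp_force: 66.4
clock: 48.6
position: [0.4705, 0.0046, 0.0422]
ee_rot: [0.007, 1.0, 0.001, 0.0]
ft_force: [-13.9, 1.5, 32.6]
grip_width: 0.357
grasp_force: 72.2
```

```bash
python3 -m inch '[{"slide":[0,0,0.003],"yaw":0},{"slide":[0,0,0.003],"yaw":0},{"slide":[0,0,0.003],"yaw":0},{"slide":[0,0,0.003],"yaw":0},{"slide":[0,0,0.003],"yaw":0},{"slide":[0,0,0.04],"yaw":0},{"slide":[0,0,0.07],"yaw":0}]' 0 40; python3 -m inch '[{"slide":[0,0,0],"yaw":0},{"slide":[0,0,0],"yaw":0},{"slide":[0,0,0],"yaw":0},{"slide":[0,0,0],"yaw":0},{"slide":[0,0,0],"yaw":0},{"slide":[0,0,0],"yaw":0},{"slide":[0,0,0],"yaw":0},{"slide":[0,0,-0.02],"yaw":0},{"slide":[0,0,-0.025],"yaw":0},{"slide":[0,0,-0.025],"yaw":0}]' 255 40;  python3 -m inch '[{"slide":[0,0,-0.005],"yaw":0},{"slide":[0,0,-0.01],"yaw":0},{"slide":[0,0,-0.01],"yaw":0}]'
```

```text
clock: 49.18
position: [0.469, 0.0033, 0.1101]
ee_rot: [0.007, 1.0, -0.001, -0.002]
ft_force: [1.0, 0.1, 0.5]
grip_width: 1.0
grasp_force: 0.0
clock: 50.02
position: [0.4689, 0.0036, 0.0836]
ee_rot: [0.007, 1.0, -0.0, -0.002]
ft_force: [-1.1, 0.7, 0.8]
grip_width: -0.0
grasp_force: 0.0
clock: 50.27
position: [0.4698, 0.0038, 0.0745]
ee_rot: [0.007, 1.0, -0.0, -0.0]
ft_force: [-1.4, 0.1, -1.7]
grip_width: 0.0
grasp_force: 0.0
```

```bash
python3 -m inch '[{"slide":[0,0,-0.003],"yaw":0},{"slide":[0,0,-0.006],"yaw":0},{"slide":[0,0,-0.006],"yaw":0}]';python3 -m inch '[{"slide":[0,0,-0.003],"yaw":0},{"slide":[0,0,-0.003],"yaw":0}]';python3 -m inch '[{"slide":[0,0,-0.003],"yaw":0},{"slide":[0,0,-0.003],"yaw":0}]'
```

```text
clock: 50.52
position: [0.4699, 0.0038, 0.0687]
ee_rot: [0.007, 1.0, 0.0, -0.0]
ft_force: [0.3, 0.7, 1.0]
grip_width: -0.001
grasp_force: 0.0
clock: 50.68
position: [0.47, 0.0038, 0.0657]
ee_rot: [0.007, 1.0, -0.0, -0.0]
ft_force: [0.0, -0.3, -0.1]
grip_width: 0.001
grasp_force: 0.0
clock: 50.85
position: [0.4699, 0.0038, 0.0626]
ee_rot: [0.007, 1.0, -0.0, -0.0]
ft_force: [-0.5, -0.4, -0.4]
grip_width: 0.0
grasp_force: 0.0
```

```bash
python3 -m inch '[{"slide":[0,0,-0.003],"yaw":0},{"slide":[0,0,-0.003],"yaw":0}]';python3 -m inch '[{"slide":[0,0,-0.003],"yaw":0},{"slide":[0,0,-0.003],"yaw":0}]';python3 -m inch '[{"slide":[0,0,-0.003],"yaw":0},{"slide":[0,0,-0.003],"yaw":0}]'
```

```text
clock: 51.02
position: [0.4699, 0.0038, 0.0596]
ee_rot: [0.007, 1.0, -0.0, -0.0]
ft_force: [0.5, 0.0, 0.3]
grip_width: -0.003
grasp_force: 0.0
clock: 51.18
position: [0.4704, 0.0038, 0.0577]
ee_rot: [0.007, 1.0, 0.0, 0.0]
ft_force: [-3.9, 0.3, 11.2]
grip_width: -0.003
grasp_force: 5.5
clock: 51.35
position: [0.4705, 0.0039, 0.0574]
ee_rot: [0.007, 1.0, 0.001, -0.0]
ft_force: [-23.1, -1.9, 55.1]
grip_width: 0.001
grasp_force: 27.4
```

```bash
python3 -m inch '[{"slide":[0,0,0.01],"yaw":0},{"slide":[0,0,0.04],"yaw":0},{"slide":[0,0,0.08],"yaw":0},{"slide":[0,0,0.12],"yaw":0},{"slide":[-0.03,0.03,0.15],"yaw":0},{"slide":[-0.05,0.07,0.15],"yaw":0},{"slide":[-0.06,0.11,0.15],"yaw":0},{"slide":[-0.06,0.15,0.15],"yaw":0},{"slide":[-0.06,0.19,0.15],"yaw":0},{"slide":[-0.06,0.23,0.15],"yaw":0},{"slide":[-0.06,0.23,0.15],"yaw":0},{"slide":[-0.06,0.23,0.15],"yaw":0}]'
python3 - <<'E'
from h import *
t=snap('top');s=snap('scene')
hs=cv2.cvtColor(t['frame'],cv2.COLOR_RGB2HSV); m=((hs[:,:,0]>22)&(hs[:,:,0]<34)&(hs[:,:,1]>110)&(hs[:,:,2]>150))
ys,xs=np.where(m[205:245,215:260]); print('tab px top',xs.min()+215,xs.max()+215,ys.min()+205,ys.max()+205)
print('pred shut tip', w2pix(t,[.453,.02,.079]),w2pix(t,[.453,-.012,.079]),'pred edge',w2pix(t,[.497,.004,.088]))
hs=cv2.cvtColor(s['frame'],cv2.COLOR_RGB2HSV); m=((hs[:,:,0]>22)&(hs[:,:,0]<34)&(hs[:,:,1]>90)&(hs[:,:,2]>150))
ys,xs=np.where(m[150:185,250:300]); print('tab px scene',xs.min()+250,xs.max()+250,ys.min()+150,ys.max()+150,'pred tip',w2pix(s,[.453,.004,.079]))
E
python3 dump.py top 285 325 226 258
```

```text
clock: 52.35
position: [0.4093, 0.2366, 0.2035]
ee_rot: [0.004, 1.0, -0.0, -0.0]
ft_force: [0.2, -1.5, -0.2]
grip_width: -0.0
grasp_force: 0.0
226 bbbooooooooooooooooooooooooooooooooooooo
227 bbbbbboooooooooooooooooooooooooooooooooo
228 bbbbbbbbboooooooooggWWWWWggooooooooooooo
229 bbbbbbbbbbbboooogWWWWWWggWWWWgoooooooooo
230 bbbbbbbbbbbbbbgWWWWWggggggggWWgooooooooo
231 bbbbbbbbbbbbggWWWWggggggggggggWWoooooooo
232 bbbbbbbbbbbggWWWgggggggggggggggWWooooooo
233 bbbbbbbbbbggWWWgggggggggggggggggWgoooooo
234 bbbbbbbbbggWWWgggggggggggggggggggWWooooo
235 bbbbbbbbbggWWgggggggggggggggggggggWgoooo
236 bbbbbbbbggWWggggggggggggggggggggggggoooo
237 bbbbbbbbggWggggggggggggggggggggggggWoooo
238 bbbbbbbbggWggggggggggggggggggggggggggooo
239 bbbbbbbggWWgggggggggggggggggggggggggWooo
240 bbbbbbbggWWgggggggggggggggggggggggggWooo
241 bbbbbbbggWWgggggggggggggggggggggggggWooo
242 bbbbbbbggWWgggggggggggggggggggggggggWooo
243 bbbbbbbggWggggggggggggggggggggggggggWooo
244 bbbbbbbggWWgggggggggggggggggggggggggWooo
245 bbbbbbbgggWgggggggggggggggggggggggggWooo
246 bbbbbbbgggWggggggggggggggggggggggggggooo
247 bbbbbbbgggWWggggggggggggggggggggggggoooo
248 bbbbbbbbggWWggggggggggggggggggggggggoooo
249 bbbbbbbbgggWWggggggggggggggggggggggooooo
250 bbbbbbbbbgggWggggggggggggggggggggggooooo
251 bbbbbbbbbbggWWWgggggggggggggggggggoooooo
252 ooobbbbbbbbggWWWgggggggggggggggWgooooooo
253 ooooooobbbbbbgWWWWgggggggggggWWWgooooooo
254 ooooooooooooobggWWWWggggggggWWWooooooooo
255 ooooooooooooooooggWWWWWWWWWWgooooooooooo
256 ooooooooooooooooooooggoggooooooooooooooo
257 ooooooooooooooooooooooooooooooooooooooooTraceback (most recent call last):
  File "<stdin>", line 4, in <module>
    return umr_minimum(a, axis, None, out, keepdims, initial, where)
ValueError: zero-size array to reduction operation minimum which has no identity
```

```bash
python3 dump.py scene 258 290 158 182; python3 -c "
from h import *
s=load('scene');print('tip',w2pix(s,[.453,.004,.079]),'lid edge',w2pix(s,[.497,.004,.088]))"
```

```text
158 oooooooooooooooooooooooooooooooo
159 oooooooooooooooooooooooooooooooo
160 oooooooooooooooooooooooooooooooo
161 oooooooooooooooooooooooooooooooo
162 oooooooooooooooooooooooooooooooo
163 oooooooooooooooooooooooooooooooo
164 oooooooooooooooooooooooooooooooo
165 oooooooooooooooooooooooooooooooo
166 oooooooooooooooooooooooooooooooo
167 oooooooooooooooooooooooooooooooo
168 oooooooooooooooooooooooooooooooo
169 oooooooooooooooooooooooooooooooo
170 oooooooooooooooooooooooooooooooo
171 oooooooooooooooooooooooooooooooo
172 oooooooooooooooooooooooooooooooo
173 oooooooooooooooooooooooooooooooo
174 oooobbbbboooooooobbbbbbbbbbbbbbb
175 bbbbbbbbbbbbbbbbbbbbbbbbbbbbbbbb
176 bbbbbbbbbbbbbbbbbbbbbbbbbbbbbbbb
177 bbbbbbbbbbbbbbbbbbbbbbbbbbbbbbbb
178 bbbbbbbbbbbbbbbbbbbbbbbbbbbbbbbb
179 bbbbbbbbbbbbbbbbbbbbbbbbbbbbbbbb
180 bbbbbbbbbbbbbbbbbbbbbbbbbbbbbbbb
181 bbbbbbbbbbbbbbbbbbbbbbbbbbbbbbbb
tip [271.50354156 169.73887294] lid edge [272.7032434  173.88287412]
```

```bash
python3 -c "
from workcell import *
print(hand_in())"
```

```text
the job is handed in; nothing more can be done
None
```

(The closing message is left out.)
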